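# Turn a face-down test card over in the card reader's tray and shut the tray

## Task

The test card in the open tray of the white card reader lies face down. Do not pinch it or pick it up: with the fingertips gently push it along the tray's finger slot towards you, against the scooped front, until it tips up and leans there, then push its raised edge back over so that it falls face up, flat in the tray. Then push the tray fully shut by its front and take the hand away, leaving the vial and the dropper bottle beside it where they stand.

Things in the scene. Friction and masses are not known exactly. Their poses are not given: they have to be found in the camera images.
- card: The test card to turn over: a thin plastic plate 52 (its x) x 70 (its y) x 5 mm (its z), about 11 g; printed face with a row of coloured dots, blank white back. Its origin is the middle of its back and its z axis comes out of its printed face, so z points down while it lies face down (the origin is then 5 mm above the bed) and up once it is turned. At the start its long sides run along the tray's front, within 0.12 rad.
- card_edge_a (a point): Middle of one 70 mm long edge of the card, on its back (26 mm from the card's origin along its -x). The goal needs one long edge to stay down in the tray.
- card_edge_b (a point): Middle of the other 70 mm long edge of the card, on its back (26 mm along its +x).
- tray_part (a joint): Slide of the reader's tray in m: 0 = fully out at its stop (where it starts), 0.150 = fully shut. It moves along the +x of tray_floor against about 2.5 N of friction and stays where it is left.
- tray_floor (a point): Moves with the tray. On its middle line at the level of the flat card bed (15 mm above the worktop), over the foot of the scooped front; x into the reader (away from the robot), y left, z up. The bed runs from x = 5 to a rear wall at 148 mm, 94 mm wide between 12 mm high side walls. A finger slot 44 mm wide is cut right through it along the middle, x = 0 to 139. With the tray out the reader's face is at x = 129.
- tray_lip (a point): Moves with the tray. Top of the scoop, at x = -21 mm, 20 mm above the bed, 35 above the worktop. The concave scoop rises from a gutter (x = 0 to 5 mm, 2.5 deep) at 33 to 38, then 44, 52, 59 degrees. A card pushed at it rides up until its lower edge drops into the gutter, which keeps it from sliding back; it then leans at about 43 degrees, upper edge 33 mm above the bed near x = -35. Push it no further.
- tray_front (a point): Moves with the tray, axes as tray_floor. Middle of the outer face of the white front panel (112 mm wide, 6 mm thick, from 5 to 35 mm above the worktop), 27 mm on the robot's side of tray_floor and 20 mm above the worktop. The place to push the tray shut.
- slot_mid (a point): Moves with the tray. Middle of the finger slot, 70 mm behind its front end, at bed level. A fingertip let down into the slot behind the card, to about 8 mm above the worktop, meets the card's edge squarely and can push it along to the slot's front end at the foot of the scoop. Should a turned card come to rest with an edge still up on the scoop, a light push inwards lays it flat.
- reader: White bench-top card reader, fixed: 190 mm deep, 150 wide, 74 high, tray slot in its front. Origin in the middle of its underside, x towards its back (away from the robot), y to the left. The slot's roof is 40 mm above the worktop, so a card that is not lying flat will not go in.
- white_vial: White dropper vial, 23 mm wide and 57 high, standing on the worktop to the right of the tray. Origin in the middle of its foot. Leave it alone.
- brown_dropper: Brown dropper bottle with black bulb, 34 mm wide and 102 high, standing to the right of the reader. Origin in the middle of its foot. Leave it alone.
Things that resemble listed ones, but are neither listed nor needed, are in the scene too. Leave any red look-alike of the card alone.

How it is judged (in metres and radians):
On the way, in this order (a step that is already met when the one before it is completed fails the run):
1. the card leans on the scooped front of the open tray, tipped up by more than 30 degrees with its printed face to the scoop (angle between card's own z axis and vertical between 1.7 and 2.6 rad and x of card in the frame of tray_floor below 0.005 m and value of joint tray_part below 0.02 m), for 0.2 s.
2. the card lies flat and face up in the tray, the tray still out (x of card in the frame of tray_floor between 0.01 and 0.125 m and y of card in the frame of tray_floor between -0.02 and 0.02 m and z of card in the frame of tray_floor below 0.004 m and angle between card's own z axis and vertical below 0.1 rad and value of joint tray_part below 0.05 m), for 0.2 s.
At the end, for the whole second after the job is handed in: The tray is shut to within 5 mm (joint above 0.145), and the card is at rest in it, face up and flat to within 0.1 rad, wholly on the bed (x of card in the frame of tray_floor between 0.01 and 0.125 m and y of card in the frame of tray_floor between -0.02 and 0.02 m and z of card in the frame of tray_floor below 0.004 m and angle between card's own z axis and vertical below 0.1 rad and value of joint tray_part above 0.145 m and linear speed of card below 0.01 m/s); the robot touches nothing.
It fails at once if the test card is lifted clear of its tray: both of its long edges are more than 20 mm above the card bed (z of each of card_edge_a, card_edge_b in the frame of tray_floor above 0.02 m).
It fails at once if the card is pinched or crushed: the fingers bear on it with more than 15 N (contact force between the fingers and card above 15 N).
It fails at once if the white dropper vial or the brown dropper bottle is moved by more than 15 mm (distance of any of white_vial, brown_dropper from where it was at the start of the episode above 0.015 m).
It also fails if it takes over 58 s, if anything falls off the work surface, if the arm or the gripper's body presses on something with over 40 N, if the wrist force passes 120 N, or if a joint passes its speed limit or range.

## Robot

A 7-joint arm with a two-finger parallel gripper is mounted at the origin on a cart in front of the work surface, level with it; the furniture and walls round the work are solid. World frame = base frame: x ahead of the robot, y to its left, z up, the work surface at z = 0. Lengths are in mm, angles in rad, forces in N, time in s.
With the tool pointing down it reaches from about 425 to 875 mm from the base axis. Payload 8.4 kg.
Tool frame: the origin (TCP) lies between the finger pads; the fingertips stand env.tips_ahead ahead of it and the grasp point (between the pads) lies 11 mm behind it (env.tips_ahead is the distance from the TCP to the fingertips, in mm); x points along the fingers, z is the direction in which the jaws open and shut, and the axes are right-handed (so a half turn about x gives the same grasp; the last joint's range is limited). The gripper opens to 85 mm and grips with 20 to 120 N. Pads are 22 mm wide; open, the fingers measure 114 mm over their backs; the gripper's body (76 mm by 85 mm) begins 54 mm behind the grasp point. The pads swing forward as they close: fully open they stand 13 mm farther back than shut.
Start: joints at [1.1, 0.333, 0.04, 1.465, -0.013, 1.343, -0.059], TCP at [236.117, -605.569, 239.308] pointing down, gripper open.
Joint ranges: [-2.58, 2.58], [-0.38, 2.09], [-1.3, 1.39], [0.25, 2.4], [-1.5, 4.64], [0.08, 2.09], [-2.65, 2.65]. Speed limits (rad/s): [2.22, 2.22, 2.79, 2.79, 3.14, 3.14, 3.14].

## Interface

Orientations are given as a unit quaternion [w, x, y, z].
In Python, from plant import env gives the robot as it stands. The module is installed in compiled form; this text tells all that it offers.
- The arm moves only by the tool step_arm, never from a script. Its argument "plan" is a list of rows, each an object of numbers: "rx", "ry", "rz": the turn, a rotation vector about the tool's x, y, z each as a share of 180 degrees, from -1 to 1; "x", "y", "z": the shift along the tool's x, y, z each as a share of 750 mm, from -1 to 1; "gripper": the opening, from -1 (shut) to 1 (fully open). In form: [{"rx": .., "ry": .., "rz": .., "x": .., "y": .., "z": .., "gripper": ..}, ...]. A call has exactly 10 rows; each row shifts and turns the commanded pose from where the row before left it, along the tool's axes as they then stand; what a row does not reach is not made up. A row lasts 1/8 s, in which the tool goes at most 62.5 mm and 10.7 degrees, less where a joint would pass 70% of its speed; a pose out of reach is approached as far as the arm can. A call with a number of a shift or a turn outside -1 to 1 is refused whole. A call with a gripper value outside its range is refused whole. The fingers move at their own pace and stop on an object; "squeeze" is the grip in N (left out, the last holds). Time passes only in rows, so rows that do not move let the fingers close, or fill a call up. It gives the time, the measured TCP pose, the force and the opening at its end, in the units of the state.
- env.observe(): the state, without advancing time (a new reading comes with each control period).
- env.snapshot(name): name is "scene" or "top"; returns a dict with "color" (420x560x3 uint8, red, green, blue), "vfov" (degrees; the focal length in pixels is half the picture's height over the tangent of half this angle, whatever the lens; pixels are square), "cx", "cy" (the principal point, pixels), "R" (3x3) and "t" (3): a world point X has camera coordinates R X + t. Camera axes: x right, y down, z forward; pixel columns grow to the right and rows downward; lengths in mm; the calibration is good to about 2 mm. A picture is of the moment at which its call begins. There is no depth.
- env.finish_job(): hands the job in, once; it reports no verdict.
The state is a dict: "time": time; "joints": joint angles; "qvel": joint speeds; "tau": joint torques, N m; "tcp_pos": TCP position; "eef_rot": TCP orientation; "force": force on the tool from outside, world axes, zero at the start; "moment": the same for the moment, N m; "opening": opening from 0.0 (shut) to 1.0 (fully open).
Only numpy, scipy, OpenCV 4.12 (cv2) and the standard library are available. Lean on these libraries where they do the work, as an engineer would, in place of code of your own. Each camera call takes 0.05 s, during which the arm holds its last target.

## Working session

There is one attempt and no reset: what is moved stays moved. The work goes in short steps, Python scripts to look and compute and a tool call to move; the robot and the scene stay as the last step left them, time stands still between calls to the robot, and variables do not carry over. Pictures are saved under pics/ and viewed, and the job is handed in when it is done.

Besides the shell and the picture viewer there is one more tool, called after "Call:" in YAML: its name, and indented under it one key for each argument. step_arm: Moves the arm, as the interface text tells. Its arguments: {"type":"object","properties":{"plan":{"type":"array","items":{"type":"object","properties":{"rx":{"type":"number"},"ry":{"type":"number"},"rz":{"type":"number"},"x":{"type":"number"},"y":{"type":"number"},"z":{"type":"number"},"gripper":{"type":"number"}}}},"squeeze":{"type":"number"}},"required":["plan"]}

```bash
mkdir -p pics; ls
python3 - <<'E'
from plant import env
import cv2,numpy as np
print(env.tips_ahead); s=env.observe(); print(s)
for n in("scene","top"):
    p=env.snapshot(n); cv2.imwrite(f"pics/{n}0.png",p["color"][:,:,::-1]); print(n,p["vfov"],p["cx"],p["cy"],np.round(p["R"],4).tolist(),np.round(p["t"],1).tolist())
E
```

```text
pics
8.0
{'time': 0.0, 'joints': array([ 1.09980495,  0.3338766 ,  0.03987092,  1.46630475, -0.01341282,
        1.34327071, -0.05853909]), 'qvel': array([ 3.08542827e-04,  3.05238461e-05, -4.85751897e-04, -1.17212884e-03,
        1.47104080e-03, -1.90127194e-03, -1.74903695e-04]), 'tau': array([-1.11383226e-03, -6.58555341e+01,  1.36457127e+00, -4.05564666e+01,
        1.67592173e-02,  1.26248942e-02, -2.50043024e-05]), 'tcp_pos': array([ 235.95155624, -605.1807794 ,  238.42698775]), 'eef_rot': array([ 0.58330441,  0.39927854,  0.58427047, -0.39869868]), 'force': array([ 0.90396929,  0.51578807, -0.09183522]), 'moment': array([ 0.01270105, -0.01834289,  0.01294605]), 'opening': 0.99899605174168}
scene 51.11703060233593 278.9950489590685 217.55155841699275 [[-0.8806, -0.4735, 0.0202], [-0.3399, 0.6011, -0.7233], [0.3303, -0.6438, -0.6903]] [279.3, 399.5, 484.0]
top 57.69556421047403 281.40587766258005 198.13346527083516 [[-0.0152, -0.9999, -0.0075], [-0.994, 0.016, -0.1082], [0.1083, 0.0058, -0.9941]] [-321.9, 525.3, 842.5]
```

View pics/scene0.png

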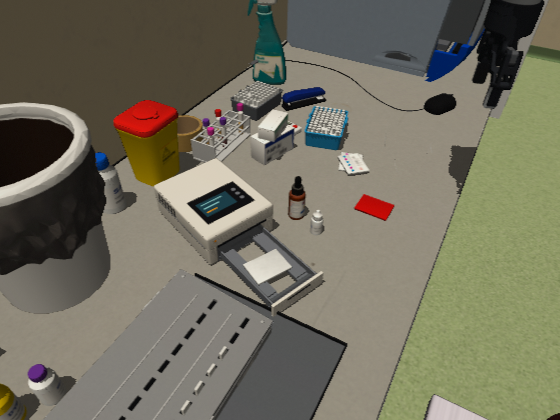

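View pics/top0.png

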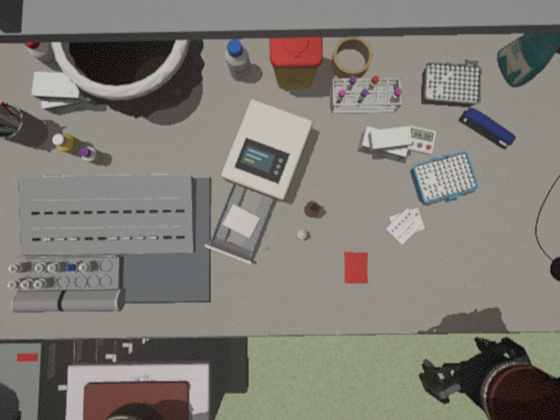

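Possible matches for the card, in top-view pixels: the white plate in the tray at (242,221), the red look-alike at (356,267) and the loose dotted cards at (405,226). By the description it is the plate in the open tray. I'll check that in a close crop.

```bash
cat > h.py <<'E'
import cv2,numpy as np
from plant import env
def f(p): return p["color"].shape[0]/2/np.tan(np.radians(p["vfov"]/2))
def ray(p,uv,z):
    R=np.array(p["R"]);t=np.array(p["t"]);F=f(p)
    d=R.T@np.array([(uv[0]-p["cx"])/F,(uv[1]-p["cy"])/F,1]);c=-R.T@t
    return c+d*(z-c[2])/d[2]
def proj(p,X):
    q=np.array(p["R"])@np.array(X,float)+np.array(p["t"]);return q[:2]/q[2]*f(p)+[p["cx"],p["cy"]]
def crop(p,name,u0,v0,w,h,k):
    c=p["color"][v0:v0+h,u0:u0+w,::-1]; cv2.imwrite("pics/"+name,cv2.resize(c,None,fx=k,fy=k,interpolation=cv2.INTER_CUBIC))
E
python3 - <<'E'
from h import *
crop(env.snapshot("top"),"topc0.png",195,170,100,100,6)
crop(env.snapshot("scene"),"scenec0.png",210,210,130,105,6)
E
```

```text
(no output)
```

View pics/topc0.png

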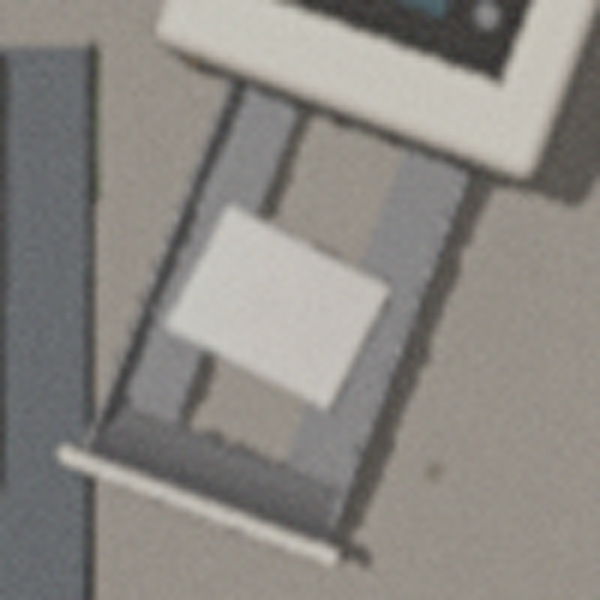

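View pics/scenec0.png

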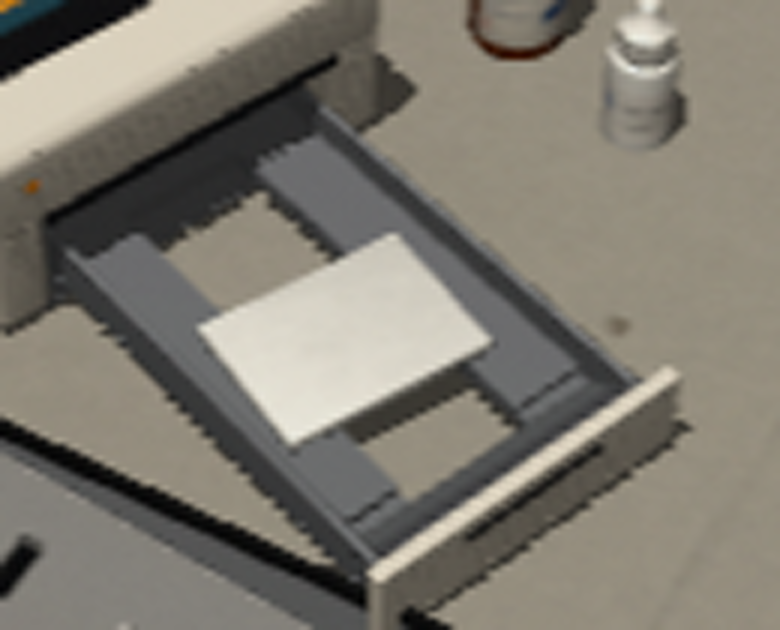

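The plate in the tray, at crop pixel (275,305), is plain white and matches the card's size. The white front strip runs from (60,452) to (340,560). Now measuring.

Run:
```python
from h import *
T=env.snapshot("top");S=env.snapshot("scene")
def msk(p,u0,v0,w,h,lo):
    c=p["color"][v0:v0+h,u0:u0+w].astype(int)
    return c
def g(pt,o,k=6): return np.array([o[0]+(pt[0]+.5)/k-.5,o[1]+(pt[1]+.5)/k-.5])
for n,p in(("top",T),("scene",S)): print(n,-np.array(p["R"]).T@np.array(p["t"]))
ct=[(235,203),(390,290),(325,410),(163,325)]
cs=[(397,233),(492,343),(292,446),(197,328)]
for nm,p,o,L in(("top",T,(195,170),ct),("scn",S,(210,210),cs)):
    P=np.array([ray(p,g(c,o),20) for c in L])
    print(nm,P.round(1).tolist(),"c",P.mean(0).round(1),[round(float(np.linalg.norm(P[i]-P[i-1])),1) for i in range(4)])
for c in[(62,448),(57,462),(345,553),(338,565)]: print("lip top",c,ray(T,g(c,(195,170)),35).round(1))
for c in[(370,573),(682,368),(370,580),(682,378)]: print("lip scn",c,ray(S,g(c,(210,210)),35).round(1))
for nm,p,o,L in(("top",T,(195,170),[(240,85),(470,180),(125,400),(335,500)]),):
    for c in L: print(c,ray(p,g(c,o),15).round(1),ray(p,g(c,o),27).round(1))
```

```text
top [ 425.99735078 -335.05205636  891.9460273 ]
scene [221.87311208 203.66430154 617.3705092 ]
top [[510.5, -220.2, 20.0], [476.2, -279.4, 20.0], [431.1, -254.3, 20.0], [464.2, -192.7, 20.0]] c [ 470.5 -236.6   20. ] [53.8, 68.3, 51.6, 69.9]
scn [[474.1, -278.3, 20.0], [428.8, -253.6, 20.0], [461.1, -192.3, 20.0], [507.4, -216.2, 20.0]] c [ 467.8 -235.1   20. ] [70.5, 51.5, 69.3, 52.2]
lip top (62, 448) [ 418.4 -157.6   35. ]
lip top (57, 462) [ 413.3 -155.7   35. ]
lip top (345, 553) [ 378.2 -262.8   35. ]
lip top (338, 565) [ 373.9 -260.1   35. ]
lip scn (370, 573) [ 415.9 -156.    35. ]
lip scn (682, 368) [ 372.1 -260.4   35. ]
lip scn (370, 580) [ 414.8 -154.1   35. ]
lip scn (682, 378) [ 370.6 -257.    35. ]
(240, 85) [ 556.9 -221.6   15. ] [ 555.1 -223.2   27. ]
(470, 180) [ 518.5 -310.3   15. ] [ 517.2 -310.6   27. ]
(125, 400) [ 436.1 -177.4   15. ] [ 435.9 -179.6   27. ]
(335, 500) [ 397.  -257.4   15. ] [ 397.4 -258.5   27. ]
```

Run:
```python
from h import *
T=env.snapshot("top");S=env.snapshot("scene")
c=T["color"].astype(int)
m=((c.min(2)>150)).astype(np.uint8)
m[:, :190]=0;m[:, 330:]=0
n,l,st,ce=cv2.connectedComponentsWithStats(m)
for i in range(1,n):
    if st[i,4]<60: continue
    cn=cv2.findContours((l==i).astype(np.uint8),0,2)[0][0]
    z={True:74}.get(st[i,4]>2000,20 if 215<ce[i][0]<262 and 200<ce[i][1]<240 else 35)
    bx=cv2.boxPoints(cv2.minAreaRect(cn))
    P=np.array([ray(T,b,z) for b in bx])
    print(st[i],ce[i].round(1),z,P[:,:2].round(1).tolist())
    for k in range(4):
        d=P[k]-P[k-1];print("  ",round(float(np.hypot(*d[:2])),1),round(float(np.degrees(np.arctan2(d[1],d[0]))),2))
for nm,p,L in(("top",T,{"vial":(302,235),"bulb":(310,208)}),("scn",S,{"vialfoot":(317,232),"brownfoot":(297,216)})):
    for k,v in L.items(): print(nm,k,ray(p,v,0 if "foot" in k else 57 if k=="vial" else 102).round(0))
s=env.observe()
from scipy.spatial.transform import Rotation as R
q=s["eef_rot"];print(R.from_quat([*q[1:],q[0]]).as_matrix().round(3))
```

```text
[ 221   99   91  100 3952] [268.  143.6] 74 [[567.1, -197.5], [742.9, -263.7], [686.2, -400.9], [513.0, -332.2]]
   145.2 68.12
   187.9 -20.64
   148.5 -112.47
   186.3 158.36
[222 204  38  34 725] [240.5 220.8] 20 [[463.2, -191.9], [511.5, -216.2], [478.8, -279.4], [430.9, -254.9]]
   70.8 62.8
   54.1 -26.72
   71.2 -117.39
   53.8 152.84
[205 245  46  19 123] [227.9 254.1] 35 [[413.7, -156.6], [419.0, -158.6], [378.7, -259.4], [373.4, -257.3]]
   108.4 68.22
   5.7 -21.21
   108.5 -111.79
   5.7 158.07
[190 364  18  50 838] [198.7 387.9] 35 [[61.3, -128.0], [161.7, -126.9], [161.2, -163.7], [60.8, -164.3]]
   36.3 89.31
   100.5 0.62
   36.8 -90.74
   100.4 -179.66
top vial [ 435. -374.   57.]
top bulb [ 490. -390.  102.]
scn vialfoot [ 432. -373.    0.]
scn brownfoot [ 487. -394.    0.]
[[-0.     0.932  0.363]
 [ 0.     0.363 -0.932]
 [-1.    -0.    -0.   ]]
```

Call:
step_arm:
  plan:
    - {"rx": 0.0478, "gripper": -1}
    - {"rx": 0.0478, "gripper": -1}
    - {"rx": 0.0478, "gripper": -1}
    - {"rx": 0.0478, "gripper": -1}
    - {"rx": 0.0478, "gripper": -1}
    - {"y": 0.0219, "z": -0.0714, "gripper": -1}
    - {"y": 0.0219, "z": -0.0714, "gripper": -1}
    - {"y": 0.0219, "z": -0.0714, "gripper": -1}
    - {"y": 0.0219, "z": -0.0714, "gripper": -1}
    - {"gripper": -1}
  squeeze: 20

```text
invalid input at $.plan[0]: expected keys rx, ry, rz, x, y, z, gripper
```

Call:
step_arm:
  plan:
    - {"rx": 0.0478, "ry": 0, "rz": 0, "x": 0, "y": 0, "z": 0, "gripper": -1}
    - {"rx": 0.0478, "ry": 0, "rz": 0, "x": 0, "y": 0, "z": 0, "gripper": -1}
    - {"rx": 0.0478, "ry": 0, "rz": 0, "x": 0, "y": 0, "z": 0, "gripper": -1}
    - {"rx": 0.0478, "ry": 0, "rz": 0, "x": 0, "y": 0, "z": 0, "gripper": -1}
    - {"rx": 0.0478, "ry": 0, "rz": 0, "x": 0, "y": 0, "z": 0, "gripper": -1}
    - {"rx": 0, "ry": 0, "rz": 0, "x": 0, "y": 0.0219, "z": -0.0714, "gripper": -1}
    - {"rx": 0, "ry": 0, "rz": 0, "x": 0, "y": 0.0219, "z": -0.0714, "gripper": -1}
    - {"rx": 0, "ry": 0, "rz": 0, "x": 0, "y": 0.0219, "z": -0.0714, "gripper": -1}
    - {"rx": 0, "ry": 0, "rz": 0, "x": 0, "y": 0.0219, "z": -0.0714, "gripper": -1}
    - {"rx": 0, "ry": 0, "rz": 0, "x": 0, "y": 0, "z": 0, "gripper": -1}
  squeeze: 20

```text
time: 1.65
tcp_pos: [380.4, -426.6, 239.6]
eef_rot: [0.399, 0.584, 0.399, -0.583]
force: [0.1, -0.6, -0.1]
opening: -0.002
```

```bash
cat >> h.py <<'E'
from scipy.spatial.transform import Rotation as Ro
YAW=np.radians(-21.8);O=np.array([418.5,-216.9]);ex=np.array([np.cos(YAW),np.sin(YAW)]);ey=np.array([-ex[1],ex[0]])
def st():
    s=env.observe();q=s["eef_rot"];M=Ro.from_quat([*q[1:],q[0]]).as_matrix()
    d=s["tcp_pos"][:2]-O
    print("t",round(s["time"],2),"tray xy",round(d@ex,1),round(d@ey,1),"z",round(s["tcp_pos"][2],1),"F(tray)",[round(float(v),1) for v in(s["force"][:2]@ex,s["force"][:2]@ey,s["force"][2])],"open",round(s["opening"],3),"toolx",M[:,0].round(3),"tooly yaw rel",round(float(np.degrees(np.arctan2(M[1,1],M[0,1])-YAW)),2),"r",round(float(np.hypot(*s["tcp_pos"][:2]))),"tips",env.tips_ahead)
    return s,M
def to(x,y,z,n):
    s,M=st();w=O+x*ex+y*ey;d=M.T@(np.array([*w,z])-s["tcp_pos"])
    print("to",(x,y,z),"mm",d.round(1),"per row n=%d"%n,(d/750/n).round(4))
E
python3 -c "
from h import *
to(106,0,120,6)"
```

```text
t 1.65 tray xy 42.5 -208.8 z 239.6 F(tray) [0.3, -0.5, -0.1] open -0.002 toolx [ 0.002  0.001 -1.   ] tooly yaw rel 0.55 r 572 tips 8.0
to (106, 0, 120) mm [ 120.1   65.4 -208. ] per row n=6 [ 0.0267  0.0145 -0.0462]
```

Call:
step_arm:
  plan:
    - {"rx": 0.003, "ry": 0, "rz": 0, "x": 0, "y": 0.0145, "z": -0.0462, "gripper": -1}
    - {"rx": 0, "ry": 0, "rz": 0, "x": 0, "y": 0.0145, "z": -0.0462, "gripper": -1}
    - {"rx": 0, "ry": 0, "rz": 0, "x": 0, "y": 0.0145, "z": -0.0462, "gripper": -1}
    - {"rx": 0, "ry": 0, "rz": 0, "x": 0.0267, "y": 0.0145, "z": -0.0462, "gripper": -1}
    - {"rx": 0, "ry": 0, "rz": 0, "x": 0.0267, "y": 0.0145, "z": -0.0462, "gripper": -1}
    - {"rx": 0, "ry": 0, "rz": 0, "x": 0.0267, "y": 0.0145, "z": -0.0462, "gripper": -1}
    - {"rx": 0, "ry": 0, "rz": 0, "x": 0.04, "y": 0, "z": 0, "gripper": -1}
    - {"rx": 0, "ry": 0, "rz": 0, "x": 0.04, "y": 0, "z": 0, "gripper": -1}
    - {"rx": 0, "ry": 0, "rz": 0, "x": 0, "y": 0, "z": 0, "gripper": -1}
    - {"rx": 0, "ry": 0, "rz": 0, "x": 0, "y": 0, "z": 0, "gripper": -1}

```text
time: 2.9
tcp_pos: [515.7, -263.8, 120.5]
eef_rot: [0.394, 0.587, 0.393, -0.587]
force: [-0.0, -0.3, 0.6]
opening: -0.002
```

```bash
python3 -c "
from h import *
to(106,0,60,4)
S=env.snapshot('scene');T=env.snapshot('top')
crop(S,'s1.png',180,130,190,190,4);crop(T,'t1.png',190,130,150,150,5)
w=O+106*ex
for h in(0,8,13,21): print(h,proj(S,[*w,env.observe()['tcp_pos'][2]-h]))"
```

```text
t 2.9 tray xy 107.6 -7.4 z 120.5 F(tray) [0.1, -0.3, 0.6] open -0.002 toolx [ 0.001 -0.001 -1.   ] tooly yaw rel -0.5 r 579 tips 8.0
to (106, 0, 60) mm [60.5 -1.8 -7.4] per row n=4 [ 0.0202 -0.0006 -0.0025]
0 [247.92928769 207.01487935]
8 [248.06473281 210.51877284]
13 [248.14836666 212.68233646]
21 [248.28058138 216.10266123]
```

View pics/s1.png

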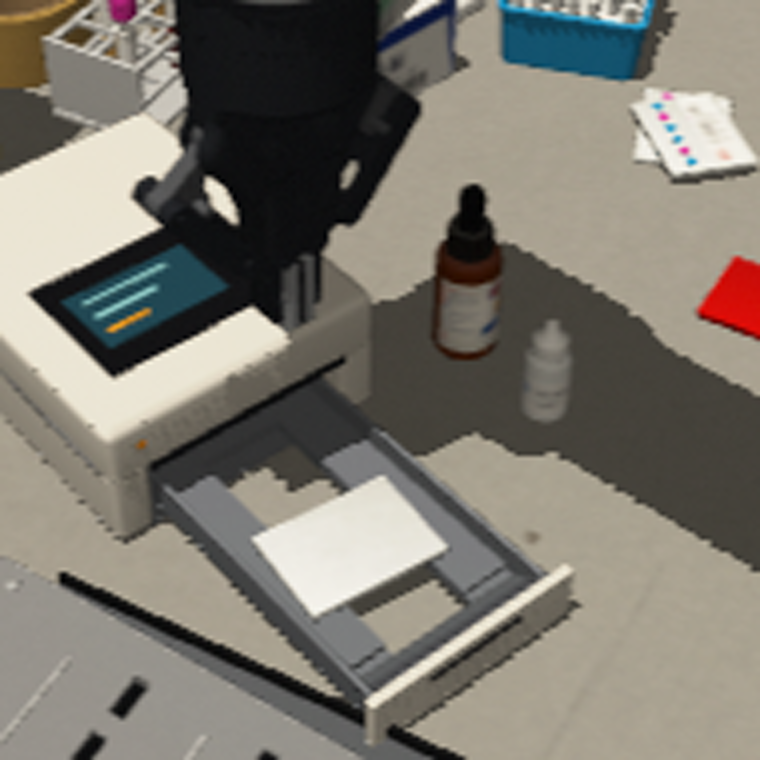

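View pics/t1.png

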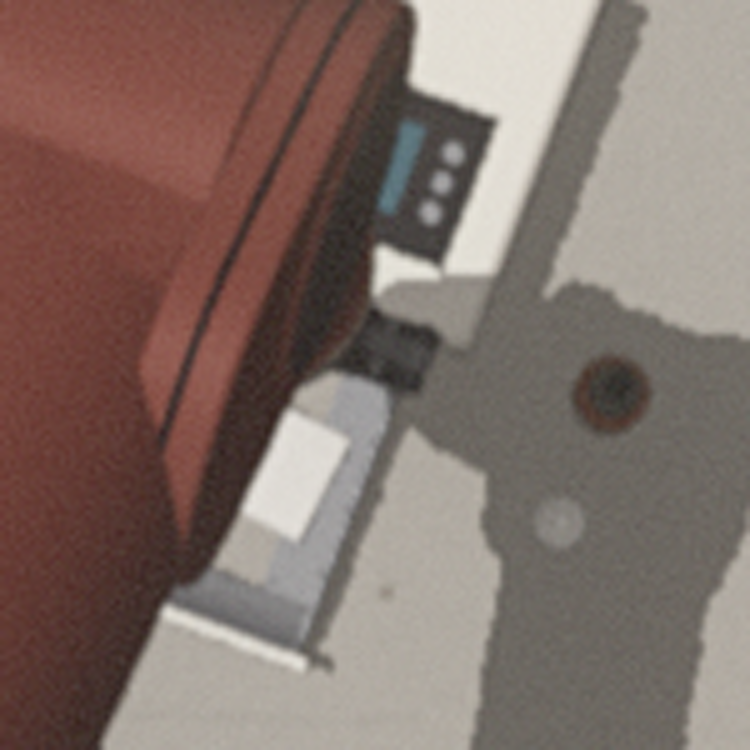

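Call:
step_arm:
  plan:
    - {"rx": -0.003, "ry": 0, "rz": 0, "x": 0, "y": -0.0075, "z": -0.0099, "gripper": -1}
    - {"rx": 0, "ry": 0, "rz": 0, "x": 0, "y": 0, "z": 0, "gripper": -1}
    - {"rx": 0, "ry": 0, "rz": 0, "x": 0.02, "y": 0, "z": 0, "gripper": -1}
    - {"rx": 0, "ry": 0, "rz": 0, "x": 0.03, "y": 0, "z": 0, "gripper": -1}
    - {"rx": 0, "ry": 0, "rz": 0, "x": 0.03, "y": 0, "z": 0, "gripper": -1}
    - {"rx": 0, "ry": 0, "rz": 0, "x": 0.02, "y": 0, "z": 0, "gripper": -1}
    - {"rx": 0, "ry": 0, "rz": 0, "x": 0.0, "y": 0, "z": 0, "gripper": -1}
    - {"rx": 0, "ry": 0, "rz": 0, "x": 0.0, "y": 0, "z": 0, "gripper": -1}
    - {"rx": 0, "ry": 0, "rz": 0, "x": 0, "y": 0, "z": 0, "gripper": -1}
    - {"rx": 0, "ry": 0, "rz": 0, "x": 0, "y": 0, "z": 0, "gripper": -1}

```text
time: 4.25
tcp_pos: [513.3, -254.1, 44.9]
eef_rot: [0.397, 0.585, 0.397, -0.585]
force: [-0.2, -0.7, -0.1]
opening: -0.001
```

```bash
python3 -c "
from h import *
to(102,0,18,4)
S=env.snapshot('scene');crop(S,'s2.png',190,150,150,150,5)"
```

```text
t 4.25 tray xy 101.8 0.6 z 44.9 F(tray) [0.1, -0.7, -0.1] open -0.001 toolx [ 0.001 -0.    -1.   ] tooly yaw rel 0.08 r 573 tips 8.0
to (102, 0, 18) mm [26.9  0.2  0.6] per row n=4 [0.009  0.0001 0.0002]
```

View pics/s2.png

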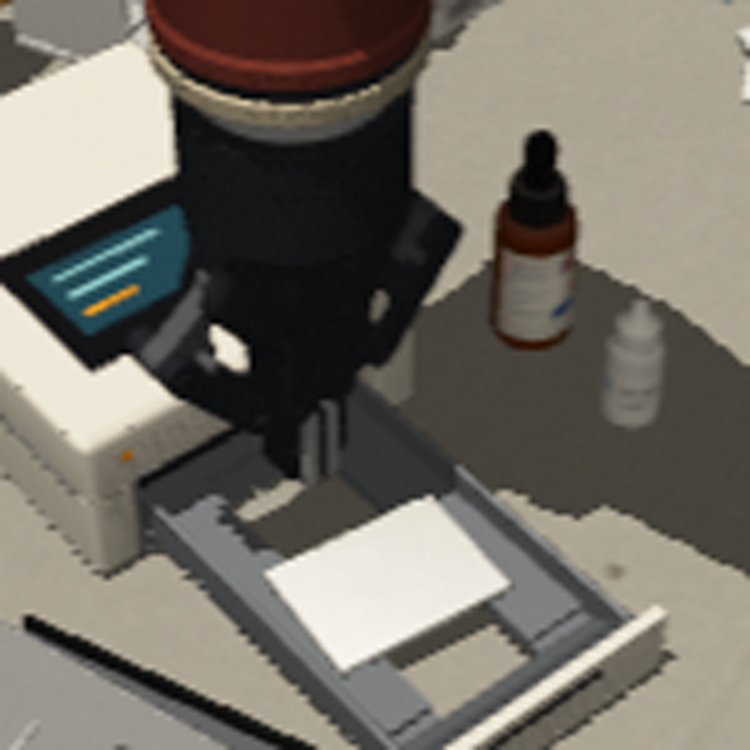

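The closed fingertips, at crop pixel (310,475), are over the slot behind the card with a gap. I'll lower them into the slot and start a slow push.

Call:
step_arm:
  plan:
    - {"rx": 0, "ry": 0, "rz": 0, "x": 0.012, "y": 0, "z": 0, "gripper": -1}
    - {"rx": 0, "ry": 0, "rz": 0, "x": 0.012, "y": 0, "z": 0, "gripper": -1}
    - {"rx": 0, "ry": 0, "rz": 0, "x": 0.012, "y": 0, "z": 0, "gripper": -1}
    - {"rx": 0, "ry": 0, "rz": 0, "x": 0.0, "y": 0, "z": 0, "gripper": -1}
    - {"rx": 0, "ry": 0, "rz": 0, "x": 0.0, "y": -0.006, "z": 0, "gripper": -1}
    - {"rx": 0, "ry": 0, "rz": 0, "x": 0.0, "y": -0.006, "z": 0, "gripper": -1}
    - {"rx": 0, "ry": 0, "rz": 0, "x": 0.0, "y": -0.006, "z": 0, "gripper": -1}
    - {"rx": 0, "ry": 0, "rz": 0, "x": 0.0, "y": -0.006, "z": 0, "gripper": -1}
    - {"rx": 0, "ry": 0, "rz": 0, "x": 0, "y": -0.006, "z": 0, "gripper": -1}
    - {"rx": 0, "ry": 0, "rz": 0, "x": 0, "y": -0.006, "z": 0, "gripper": -1}

```text
time: 5.55
tcp_pos: [487.6, -243.9, 17.3]
eef_rot: [0.397, 0.585, 0.397, -0.585]
force: [-0.3, 0.7, 0.4]
opening: 0.003
```

```bash
python3 -c "
from h import *
to(60,0,18,8)
S=env.snapshot('scene');crop(S,'s3.png',190,180,150,150,5)"
```

```text
t 5.55 tray xy 74.2 0.6 z 17.3 F(tray) [-0.6, 0.5, 0.4] open 0.003 toolx [ 0. -0. -1.] tooly yaw rel 0.08 r 545 tips 8.0
to (60, 0, 18) mm [ -0.7 -14.2   0.6] per row n=8 [-0.0001 -0.0024  0.0001]
```

View pics/s3.png

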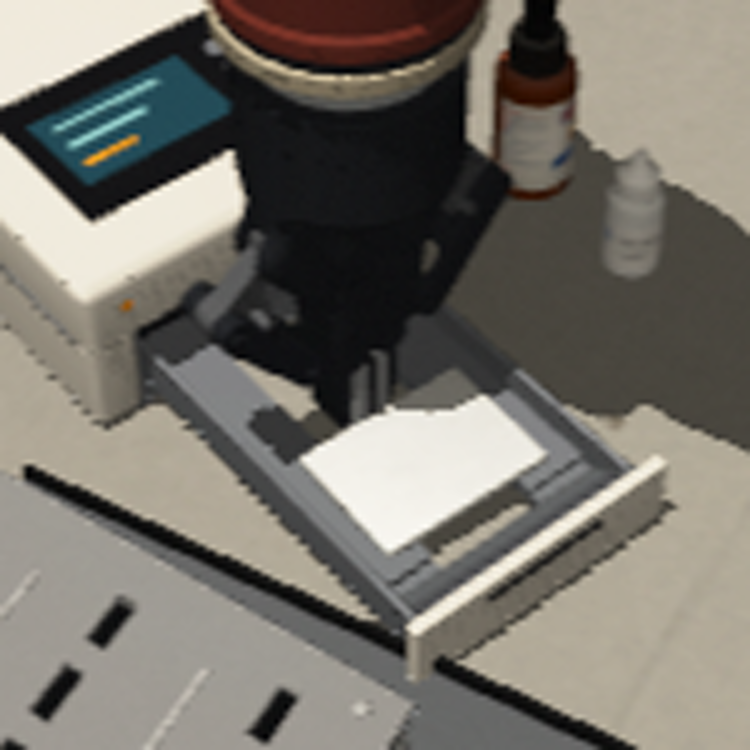

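Call:
step_arm:
  plan:
    - {"rx": 0, "ry": 0, "rz": 0, "x": 0, "y": -0.005, "z": 0, "gripper": -1}
    - {"rx": 0, "ry": 0, "rz": 0, "x": 0, "y": -0.005, "z": 0, "gripper": -1}
    - {"rx": 0, "ry": 0, "rz": 0, "x": 0, "y": -0.005, "z": 0, "gripper": -1}
    - {"rx": 0, "ry": 0, "rz": 0, "x": 0, "y": -0.005, "z": 0, "gripper": -1}
    - {"rx": 0, "ry": 0, "rz": 0, "x": 0, "y": -0.005, "z": 0, "gripper": -1}
    - {"rx": 0, "ry": 0, "rz": 0, "x": 0, "y": -0.005, "z": 0, "gripper": -1}
    - {"rx": 0, "ry": 0, "rz": 0, "x": 0, "y": -0.005, "z": 0, "gripper": -1}
    - {"rx": 0, "ry": 0, "rz": 0, "x": 0, "y": -0.005, "z": 0, "gripper": -1}
    - {"rx": 0, "ry": 0, "rz": 0, "x": 0, "y": -0.005, "z": 0, "gripper": -1}
    - {"rx": 0, "ry": 0, "rz": 0, "x": 0, "y": 0, "z": 0, "gripper": -1}

```text
time: 6.85
tcp_pos: [456.1, -231.4, 17.2]
eef_rot: [-0.397, -0.585, -0.397, 0.585]
force: [-0.6, 0.5, -0.2]
opening: -0.004
```

```bash
python3 -c "
from h import *
to(20,0,18,8)
S=env.snapshot('scene');crop(S,'s4.png',190,180,150,150,5)"
```

```text
t 6.85 tray xy 40.3 0.5 z 17.2 F(tray) [-0.7, 0.2, -0.2] open -0.004 toolx [-0.  0. -1.] tooly yaw rel 0.07 r 511 tips 8.0
to (20, 0, 18) mm [ -0.8 -20.3   0.5] per row n=8 [-0.0001 -0.0034  0.0001]
```

View pics/s4.png

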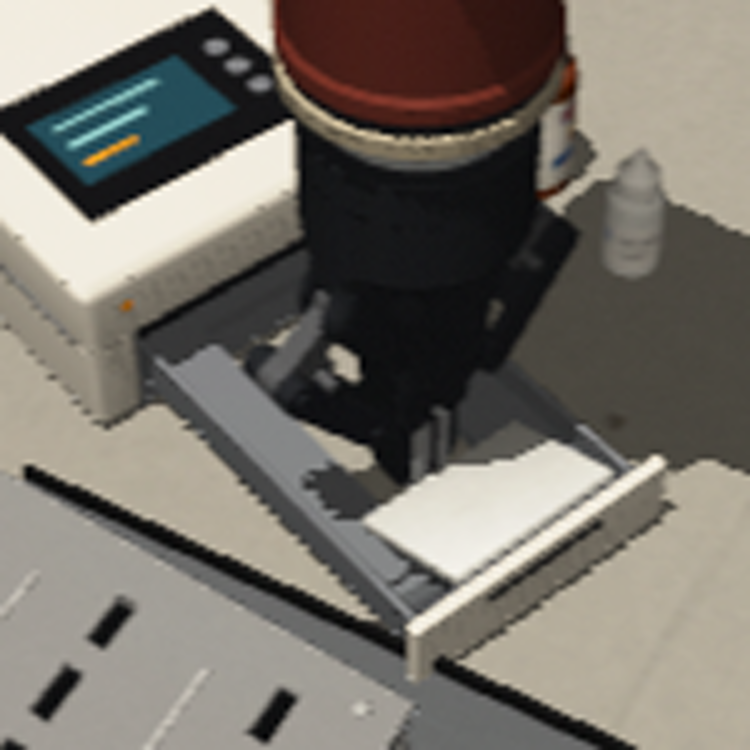

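Call:
step_arm:
  plan:
    - {"rx": 0, "ry": 0, "rz": 0, "x": 0, "y": -0.004, "z": 0, "gripper": -1}
    - {"rx": 0, "ry": 0, "rz": 0, "x": 0, "y": -0.004, "z": 0, "gripper": -1}
    - {"rx": 0, "ry": 0, "rz": 0, "x": 0, "y": -0.004, "z": 0, "gripper": -1}
    - {"rx": 0, "ry": 0, "rz": 0, "x": 0, "y": -0.004, "z": 0, "gripper": -1}
    - {"rx": 0, "ry": 0, "rz": 0, "x": 0, "y": -0.003, "z": 0, "gripper": -1}
    - {"rx": 0, "ry": 0, "rz": 0, "x": 0, "y": -0.003, "z": 0, "gripper": -1}
    - {"rx": 0, "ry": 0, "rz": 0, "x": 0, "y": -0.003, "z": 0, "gripper": -1}
    - {"rx": 0, "ry": 0, "rz": 0, "x": 0, "y": 0, "z": 0, "gripper": -1}
    - {"rx": 0, "ry": 0, "rz": 0, "x": 0, "y": 0, "z": 0, "gripper": -1}
    - {"rx": 0, "ry": 0, "rz": 0, "x": 0, "y": 0, "z": 0, "gripper": -1}

```text
time: 8.15
tcp_pos: [439.1, -224.6, 17.3]
eef_rot: [0.397, 0.585, 0.397, -0.585]
force: [0.4, 0.3, 0.1]
opening: 0.001
```

```bash
python3 -c "
from h import *
to(16,0,18,4)
S=env.snapshot('scene');crop(S,'s5.png',220,200,110,110,6)"
```

```text
t 8.15 tray xy 22.0 0.5 z 17.3 F(tray) [0.2, 0.4, 0.1] open 0.001 toolx [ 0.  0. -1.] tooly yaw rel 0.08 r 493 tips 8.0
to (16, 0, 18) mm [-0.7 -6.   0.5] per row n=4 [-0.0002 -0.002   0.0002]
```

View pics/s5.png

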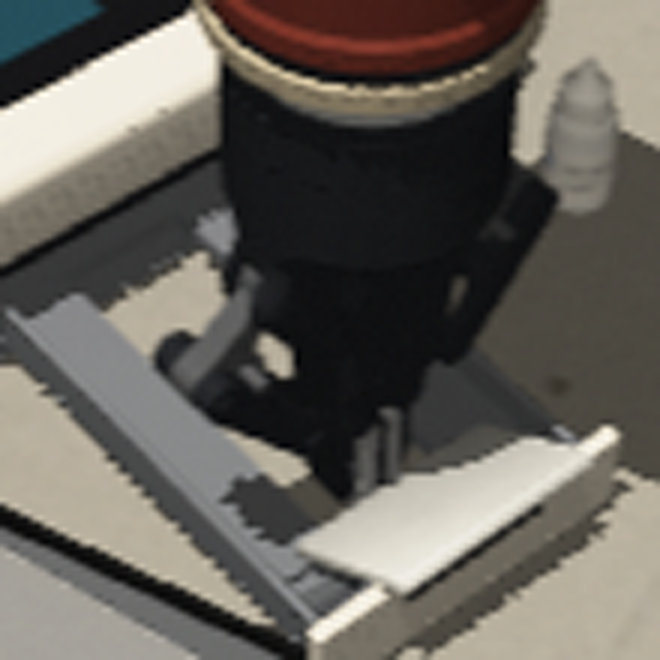

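Call:
step_arm:
  plan:
    - {"rx": 0, "ry": 0, "rz": 0, "x": 0, "y": -0.002, "z": 0, "gripper": -1}
    - {"rx": 0, "ry": 0, "rz": 0, "x": 0, "y": -0.002, "z": 0, "gripper": -1}
    - {"rx": 0, "ry": 0, "rz": 0, "x": 0, "y": -0.002, "z": 0, "gripper": -1}
    - {"rx": 0, "ry": 0, "rz": 0, "x": 0, "y": -0.002, "z": 0, "gripper": -1}
    - {"rx": 0, "ry": 0, "rz": 0, "x": 0, "y": 0, "z": 0, "gripper": -1}
    - {"rx": 0, "ry": 0, "rz": 0, "x": 0, "y": 0, "z": 0, "gripper": -1}
    - {"rx": 0, "ry": 0, "rz": 0, "x": 0, "y": 0, "z": 0, "gripper": -1}
    - {"rx": 0, "ry": 0, "rz": 0, "x": 0, "y": 0, "z": 0, "gripper": -1}
    - {"rx": 0, "ry": 0, "rz": 0, "x": 0, "y": 0, "z": 0, "gripper": -1}
    - {"rx": 0, "ry": 0, "rz": 0, "x": 0, "y": 0, "z": 0, "gripper": -1}

```text
time: 9.45
tcp_pos: [433.5, -222.3, 17.2]
eef_rot: [0.397, 0.585, 0.397, -0.585]
force: [-0.8, 0.1, 0.7]
opening: -0.005
```

```bash
python3 -c "
from h import *
to(16,0,18,4)
S=env.snapshot('scene');crop(S,'s6.png',220,200,110,110,6)
S=env.snapshot('top');crop(S,'t6.png',190,170,110,110,6)"
```

```text
t 9.45 tray xy 15.9 0.5 z 17.2 F(tray) [-0.8, -0.2, 0.7] open -0.005 toolx [-0.  0. -1.] tooly yaw rel 0.08 r 487 tips 8.0
to (16, 0, 18) mm [-0.8  0.1  0.5] per row n=4 [-0.0003  0.      0.0002]
```

View pics/s6.png

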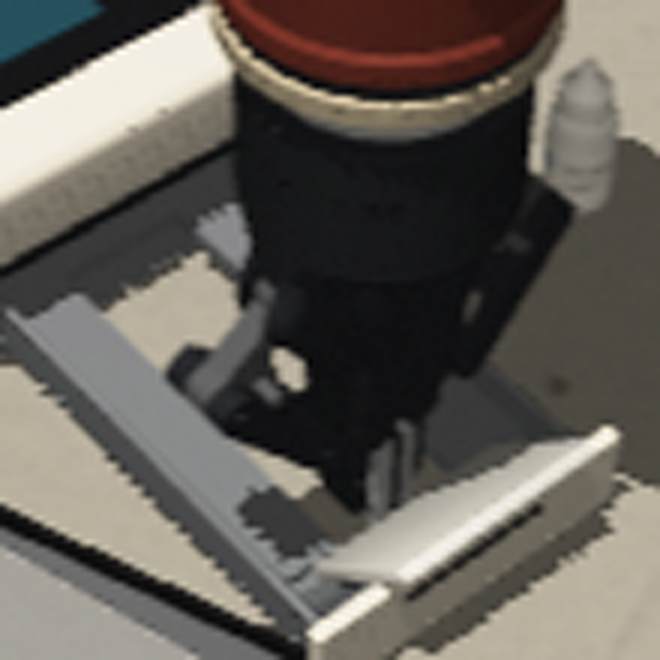

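View pics/t6.png

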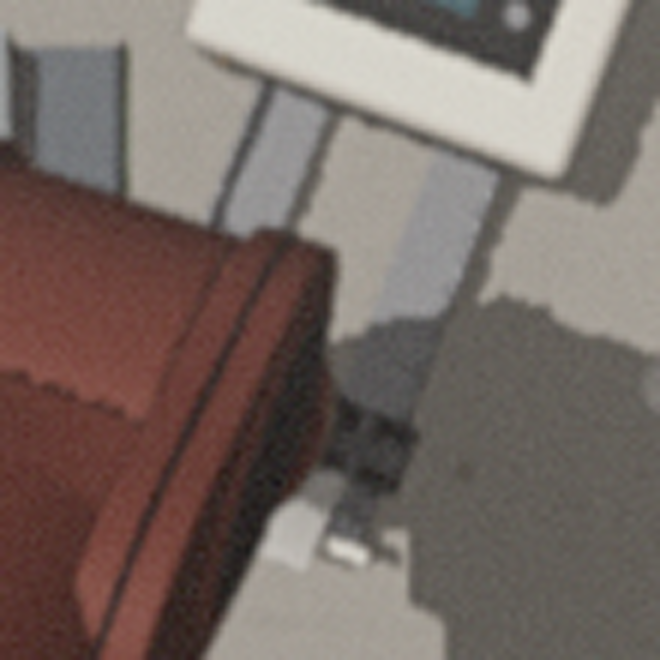

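```bash
python3 -c "
from h import *
S=env.snapshot('scene');T=env.snapshot('top')
for n,x,z in(('up',-35,48),('low',4,13),('lip',-27,35)):
  for y in(-35,35):
    X=[*(O+x*ex+y*ey),z]; print(n,y,((proj(S,X)-[220,200])*6).round(),((proj(T,X)-[190,170])*6).round())"
```

```text
up -35 [585. 453.] [297. 568.]
up 35 [392. 585.] [120. 499.]
low -35 [484. 447.] [346. 465.]
low 35 [298. 571.] [176. 399.]
lip -35 [562. 465.] [309. 545.]
lip 35 [371. 595.] [134. 477.]
```

Call:
step_arm:
  plan:
    - {"rx": 0, "ry": 0, "rz": 0, "x": 0, "y": 0.003, "z": 0, "gripper": -1}
    - {"rx": 0, "ry": 0, "rz": 0, "x": 0, "y": 0.006, "z": 0, "gripper": -1}
    - {"rx": 0, "ry": 0, "rz": 0, "x": 0, "y": 0.01, "z": 0, "gripper": -1}
    - {"rx": 0, "ry": 0, "rz": 0, "x": 0, "y": 0.02, "z": 0, "gripper": -1}
    - {"rx": 0, "ry": 0, "rz": 0, "x": -0.02, "y": 0.02, "z": 0, "gripper": -1}
    - {"rx": 0, "ry": 0, "rz": 0, "x": -0.03, "y": 0, "z": 0, "gripper": -1}
    - {"rx": 0, "ry": 0, "rz": 0, "x": -0.04, "y": 0, "z": 0, "gripper": -1}
    - {"rx": 0, "ry": 0, "rz": 0, "x": -0.04, "y": 0, "z": 0, "gripper": -1}
    - {"rx": 0, "ry": 0, "rz": 0, "x": 0, "y": 0, "z": 0, "gripper": -1}
    - {"rx": 0, "ry": 0, "rz": 0, "x": 0, "y": 0, "z": 0, "gripper": -1}

```text
time: 10.9
tcp_pos: [474.8, -238.8, 114.3]
eef_rot: [-0.397, -0.585, -0.397, 0.585]
force: [-0.3, -0.3, 0.3]
opening: 0.002
```

```bash
python3 -c "
from h import *
to(-8,0,110,4)
S=env.snapshot('scene');crop(S,'s7.png',220,200,110,110,6)
S=env.snapshot('top');crop(S,'t7.png',190,170,110,110,6)"
```

```text
t 10.9 tray xy 60.4 0.6 z 114.3 F(tray) [-0.2, -0.4, 0.3] open 0.002 toolx [-0.  0. -1.] tooly yaw rel 0.08 r 531 tips 8.0
to (-8, 0, 110) mm [  4.3 -68.4   0.5] per row n=4 [ 0.0014 -0.0228  0.0002]
```

View pics/s7.png

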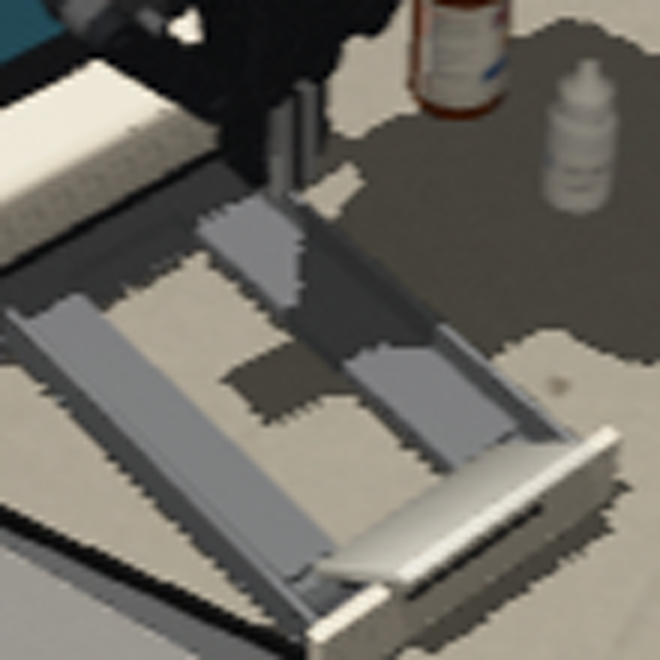

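View pics/t7.png

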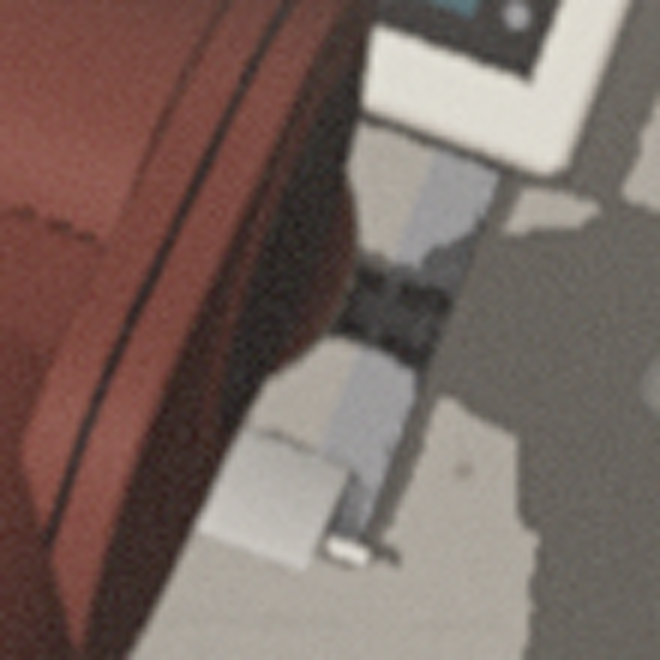

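```bash
python3 -c "
from h import *
print(env.observe()['joints'].round(2))"
```

```text
[ 0.51  0.21 -0.14  1.9   0.03  1.04 -1.6 ]
```

Call:
step_arm:
  plan:
    - {"rx": -0.0556, "ry": 0, "rz": 0, "x": 0, "y": 0, "z": 0, "gripper": 1}
    - {"rx": -0.0556, "ry": 0, "rz": 0, "x": 0, "y": 0, "z": 0, "gripper": 1}
    - {"rx": -0.0556, "ry": 0, "rz": 0, "x": 0, "y": 0, "z": 0, "gripper": 1}
    - {"rx": -0.0556, "ry": 0, "rz": 0, "x": 0, "y": 0, "z": 0, "gripper": 1}
    - {"rx": -0.0556, "ry": 0, "rz": 0, "x": 0, "y": 0, "z": 0, "gripper": 1}
    - {"rx": -0.0556, "ry": 0, "rz": 0, "x": 0, "y": 0, "z": 0, "gripper": 1}
    - {"rx": -0.0556, "ry": 0, "rz": 0, "x": 0, "y": 0, "z": 0, "gripper": 1}
    - {"rx": -0.0556, "ry": 0, "rz": 0, "x": 0, "y": 0, "z": 0, "gripper": 1}
    - {"rx": -0.0556, "ry": 0, "rz": 0, "x": 0, "y": 0, "z": 0, "gripper": 1}
    - {"rx": 0, "ry": 0, "rz": 0, "x": 0, "y": 0, "z": 0, "gripper": 1}

```text
time: 12.25
tcp_pos: [474.2, -238.6, 113.9]
eef_rot: [0.694, 0.133, 0.695, -0.133]
force: [-0.1, 0.3, -0.2]
opening: 1.002
```

```bash
python3 -c "
from h import *
to(-10,-3,110,4)"
```

```text
t 12.25 tray xy 59.8 0.6 z 113.9 F(tray) [-0.2, 0.2, -0.2] open 1.002 toolx [-0.001  0.001 -1.   ] tooly yaw rel 90.09 r 531 tips 8.0
to (-10, -3, 110) mm [  4.   -3.5 -69.8] per row n=4 [ 0.0013 -0.0012 -0.0233]
```

Call:
step_arm:
  plan:
    - {"rx": 0, "ry": 0, "rz": 0, "x": 0, "y": -0.0012, "z": -0.0233, "gripper": 1}
    - {"rx": 0, "ry": 0, "rz": 0, "x": 0, "y": -0.0012, "z": -0.0233, "gripper": 1}
    - {"rx": 0, "ry": 0, "rz": 0, "x": 0, "y": -0.0012, "z": -0.0233, "gripper": 1}
    - {"rx": 0, "ry": 0, "rz": 0, "x": 0, "y": -0.0012, "z": -0.0233, "gripper": 1}
    - {"rx": 0, "ry": 0, "rz": 0, "x": 0, "y": 0, "z": 0, "gripper": 1}
    - {"rx": 0, "ry": 0, "rz": 0, "x": 0.03, "y": 0, "z": 0, "gripper": 1}
    - {"rx": 0, "ry": 0, "rz": 0, "x": 0.03, "y": 0, "z": 0, "gripper": 1}
    - {"rx": 0, "ry": 0, "rz": 0, "x": 0.02, "y": 0, "z": 0, "gripper": 1}
    - {"rx": 0, "ry": 0, "rz": 0, "x": 0, "y": 0, "z": 0, "gripper": 1}
    - {"rx": 0, "ry": 0, "rz": 0, "x": 0, "y": 0, "z": 0, "gripper": 1}

```text
time: 13.5
tcp_pos: [408.9, -216.4, 55.3]
eef_rot: [0.695, 0.133, 0.694, -0.133]
force: [-0.2, -0.5, 0.5]
opening: 1.002
```

```bash
python3 -c "
from h import *
to(-10,-3,46,4)
S=env.snapshot('scene');crop(S,'s8.png',220,190,120,120,6)
S=env.snapshot('top');crop(S,'t8.png',190,170,110,110,6)"
```

```text
t 13.5 tray xy -9.1 -3.2 z 55.3 F(tray) [0.0, -0.6, 0.5] open 1.002 toolx [ 0.001 -0.    -1.   ] tooly yaw rel 90.14 r 463 tips 8.0
to (-10, -3, 46) mm [ 9.3  0.2 -0.9] per row n=4 [ 0.0031  0.0001 -0.0003]
```

View pics/s8.png

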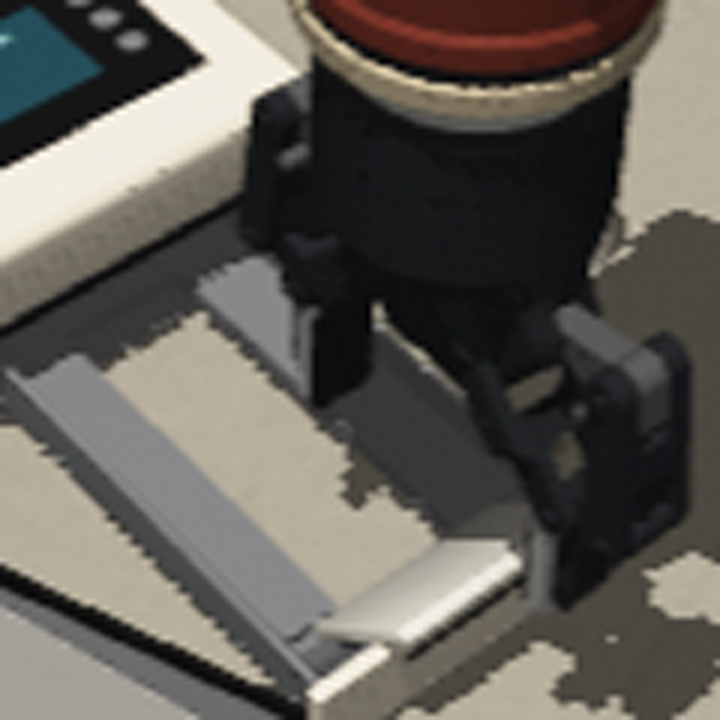

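View pics/t8.png

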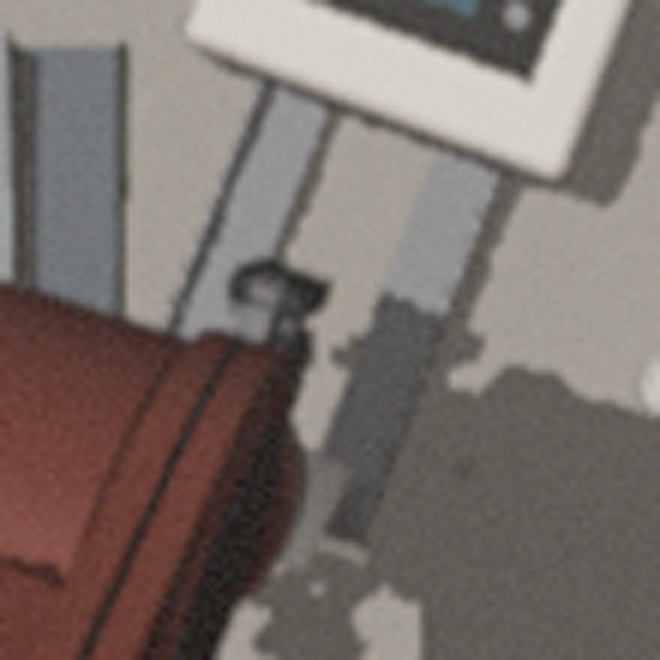

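```bash
python3 -c "
from h import *
S=env.snapshot('scene')
for n,x in(('front',-51.6),('rear',33.4)):
  for y in(-14,8):
    for z in(40,47,55,60): print(n,y,z,((proj(S,[*(O+x*ex+y*ey),z])-[220,190])*6).round())"
```

```text
front -14 40 [569. 608.]
front -14 47 [571. 592.]
front -14 55 [573. 574.]
front -14 60 [575. 562.]
front 8 40 [509. 650.]
front 8 47 [510. 634.]
front 8 55 [512. 616.]
front 8 60 [514. 604.]
rear -14 40 [366. 422.]
rear -14 47 [367. 406.]
rear -14 55 [368. 387.]
rear -14 60 [368. 375.]
rear 8 40 [307. 459.]
rear 8 47 [307. 443.]
rear 8 55 [308. 424.]
rear 8 60 [308. 413.]
```

Call:
step_arm:
  plan:
    - {"rx": 0, "ry": 0, "rz": 0, "x": 0.009, "y": 0, "z": 0, "gripper": 1}
    - {"rx": 0, "ry": 0, "rz": 0, "x": 0.009, "y": 0, "z": 0, "gripper": 1}
    - {"rx": 0, "ry": 0, "rz": 0, "x": 0.008, "y": 0, "z": 0, "gripper": 1}
    - {"rx": 0, "ry": 0, "rz": 0, "x": 0, "y": 0, "z": 0, "gripper": 1}
    - {"rx": 0, "ry": 0, "rz": 0, "x": 0, "y": 0, "z": 0, "gripper": 1}
    - {"rx": 0, "ry": 0, "rz": 0, "x": 0, "y": 0, "z": 0.004, "gripper": 1}
    - {"rx": 0, "ry": 0, "rz": 0, "x": 0, "y": 0, "z": 0.004, "gripper": 1}
    - {"rx": 0, "ry": 0, "rz": 0, "x": 0, "y": 0, "z": 0.002, "gripper": 1}
    - {"rx": 0, "ry": 0, "rz": 0, "x": 0, "y": 0, "z": 0, "gripper": 1}
    - {"rx": 0, "ry": 0, "rz": 0, "x": 0, "y": 0, "z": 0, "gripper": 1}

```text
time: 14.9
tcp_pos: [415.2, -219.0, 35.2]
eef_rot: [0.694, 0.133, 0.695, -0.133]
force: [0.4, 0.5, 0.9]
opening: 1.003
```

```bash
python3 -c "
from h import *
to(-10,-3,35,4)
S=env.snapshot('scene');crop(S,'s9.png',250,220,90,90,8)"
```

```text
t 14.9 tray xy -2.3 -3.2 z 35.2 F(tray) [0.2, 0.6, 0.9] open 1.003 toolx [-0.  0. -1.] tooly yaw rel 90.15 r 469 tips 8.0
to (-10, -3, 35) mm [ 0.2  0.2 -7.7] per row n=4 [ 0.0001  0.0001 -0.0026]
```

View pics/s9.png

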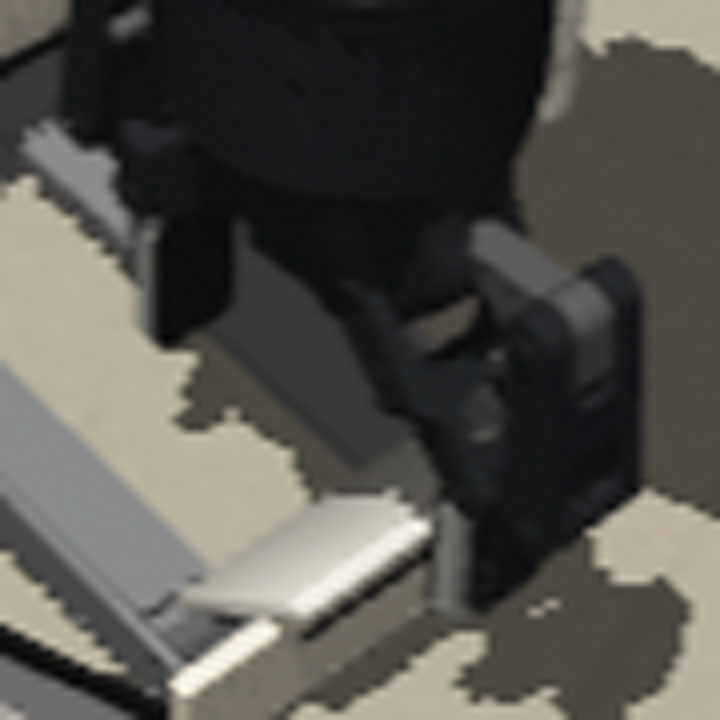

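```bash
python3 -c "
from h import *
S=env.snapshot('scene')
for x in(-44.8,-55):
  for y in(-14,8):
    for z in(25,30,35,40): print(x,y,z,((proj(S,[*(O+x*ex+y*ey),z])-[250,220])*8).round())
for y in(-14,8): print('lip',((proj(S,[*(O-27*ex+y*ey),35])-[250,220])*8).round())
print('card up', [((proj(S,[*(O-35*ex+y*ey),48])-[250,220])*8).round() for y in(-38,32)])"
```

```text
-44.8 -14 25 [490. 594.]
-44.8 -14 30 [492. 579.]
-44.8 -14 35 [494. 564.]
-44.8 -14 40 [496. 549.]
-44.8 8 25 [412. 649.]
-44.8 8 30 [413. 635.]
-44.8 8 35 [414. 620.]
-44.8 8 40 [416. 605.]
-55 -14 25 [524. 625.]
-55 -14 30 [526. 611.]
-55 -14 35 [528. 596.]
-55 -14 40 [530. 581.]
-55 8 25 [445. 682.]
-55 8 30 [447. 667.]
-55 8 35 [448. 653.]
-55 8 40 [450. 638.]
lip [435. 510.]
lip [356. 565.]
card up [array([551., 437.]), array([295., 612.])]
```

Call:
step_arm:
  plan:
    - {"rx": 0, "ry": 0, "rz": 0, "x": -0.002, "y": 0, "z": 0, "gripper": 1}
    - {"rx": 0, "ry": 0, "rz": 0, "x": 0, "y": 0, "z": 0.004, "gripper": 1}
    - {"rx": 0, "ry": 0, "rz": 0, "x": 0, "y": 0, "z": 0.004, "gripper": 1}
    - {"rx": 0, "ry": 0, "rz": 0, "x": 0, "y": 0, "z": 0.004, "gripper": 1}
    - {"rx": 0, "ry": 0, "rz": 0, "x": 0, "y": 0, "z": 0.004, "gripper": 1}
    - {"rx": 0, "ry": 0, "rz": 0, "x": 0, "y": 0, "z": 0.004, "gripper": 1}
    - {"rx": 0, "ry": 0, "rz": 0, "x": 0, "y": 0, "z": 0, "gripper": 1}
    - {"rx": 0, "ry": 0, "rz": 0, "x": 0, "y": 0, "z": 0, "gripper": 1}
    - {"rx": 0, "ry": 0, "rz": 0, "x": 0, "y": 0, "z": 0, "gripper": 1}
    - {"rx": 0, "ry": 0, "rz": 0, "x": 0, "y": 0, "z": 0, "gripper": 1}

```text
time: 16.25
tcp_pos: [429.1, -224.6, 36.8]
eef_rot: [0.695, 0.133, 0.695, -0.133]
force: [0.3, 0.4, 0.2]
opening: 1.001
```

```bash
python3 -c "
from h import *
st()
S=env.snapshot('scene');crop(S,'s10.png',250,220,90,90,8)"
```

```text
t 16.25 tray xy 12.7 -3.2 z 36.8 F(tray) [0.2, 0.5, 0.2] open 1.001 toolx [-0.  0. -1.] tooly yaw rel 90.15 r 484 tips 8.0
```

View pics/s10.png

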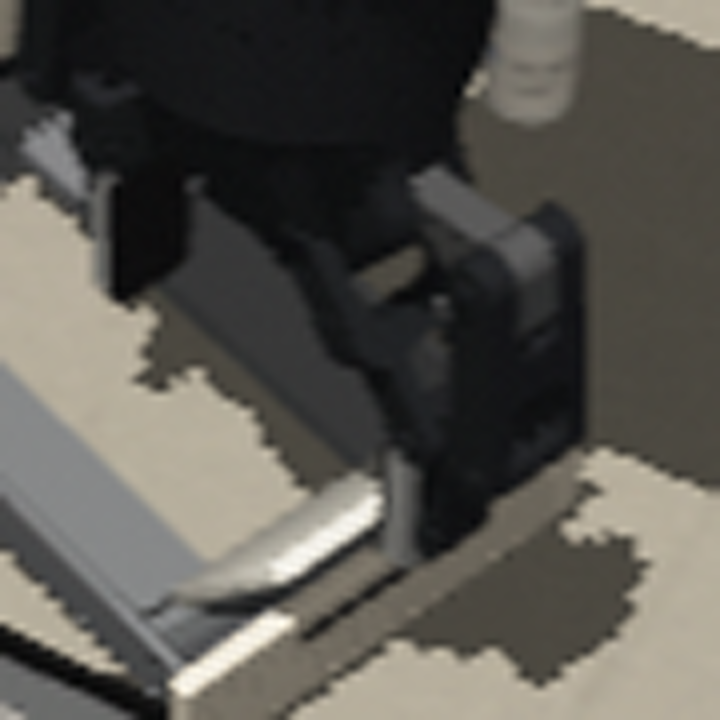

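Call:
step_arm:
  plan:
    - {"rx": 0, "ry": 0, "rz": 0, "x": 0, "y": 0, "z": 0.004, "gripper": 1}
    - {"rx": 0, "ry": 0, "rz": 0, "x": 0, "y": 0, "z": 0.004, "gripper": 1}
    - {"rx": 0, "ry": 0, "rz": 0, "x": 0, "y": 0, "z": 0.004, "gripper": 1}
    - {"rx": 0, "ry": 0, "rz": 0, "x": 0, "y": 0, "z": 0.004, "gripper": 1}
    - {"rx": 0, "ry": 0, "rz": 0, "x": 0, "y": 0, "z": 0.004, "gripper": 1}
    - {"rx": 0, "ry": 0, "rz": 0, "x": 0, "y": 0, "z": 0.004, "gripper": 1}
    - {"rx": 0, "ry": 0, "rz": 0, "x": 0, "y": 0, "z": 0.004, "gripper": 1}
    - {"rx": 0, "ry": 0, "rz": 0, "x": 0, "y": 0, "z": 0, "gripper": 1}
    - {"rx": 0, "ry": 0, "rz": 0, "x": 0, "y": 0, "z": 0, "gripper": 1}
    - {"rx": 0, "ry": 0, "rz": 0, "x": 0, "y": 0, "z": 0, "gripper": 1}

```text
time: 17.55
tcp_pos: [448.6, -232.3, 36.7]
eef_rot: [0.694, 0.133, 0.695, -0.133]
force: [-0.7, 0.5, 0.6]
opening: 1.001
```

```bash
python3 -c "
from h import *
st()
S=env.snapshot('scene');crop(S,'s11.png',240,210,90,90,8)"
```

```text
t 17.55 tray xy 33.6 -3.1 z 36.7 F(tray) [-0.8, 0.2, 0.6] open 1.001 toolx [-0.  0. -1.] tooly yaw rel 90.15 r 505 tips 8.0
```

View pics/s11.png

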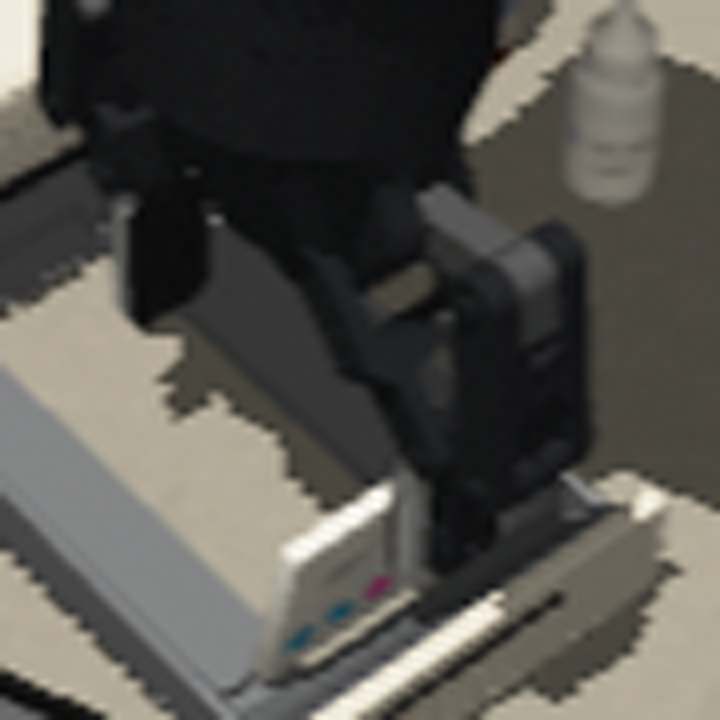

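Call:
step_arm:
  plan:
    - {"rx": 0, "ry": 0, "rz": 0, "x": 0, "y": 0, "z": 0.004, "gripper": 1}
    - {"rx": 0, "ry": 0, "rz": 0, "x": 0, "y": 0, "z": 0.004, "gripper": 1}
    - {"rx": 0, "ry": 0, "rz": 0, "x": 0, "y": 0, "z": 0.004, "gripper": 1}
    - {"rx": 0, "ry": 0, "rz": 0, "x": 0, "y": 0, "z": 0.004, "gripper": 1}
    - {"rx": 0, "ry": 0, "rz": 0, "x": 0, "y": 0, "z": 0.004, "gripper": 1}
    - {"rx": 0, "ry": 0, "rz": 0, "x": 0, "y": 0, "z": 0.003, "gripper": 1}
    - {"rx": 0, "ry": 0, "rz": 0, "x": 0, "y": 0, "z": 0, "gripper": 1}
    - {"rx": 0, "ry": 0, "rz": 0, "x": 0, "y": 0, "z": 0, "gripper": 1}
    - {"rx": 0, "ry": 0, "rz": 0, "x": 0, "y": 0, "z": 0, "gripper": 1}
    - {"rx": 0, "ry": 0, "rz": 0, "x": 0, "y": 0, "z": 0, "gripper": 1}

```text
time: 18.85
tcp_pos: [464.7, -238.7, 36.8]
eef_rot: [0.695, 0.133, 0.695, -0.133]
force: [-0.2, -0.0, -0.2]
opening: 0.995
```

```bash
python3 -c "
from h import *
st()
S=env.snapshot('scene');crop(S,'s12.png',220,200,110,110,7)"
```

```text
t 18.85 tray xy 51.0 -3.1 z 36.8 F(tray) [-0.2, -0.1, -0.2] open 0.995 toolx [ 0. -0. -1.] tooly yaw rel 90.15 r 522 tips 8.0
```

View pics/s12.png

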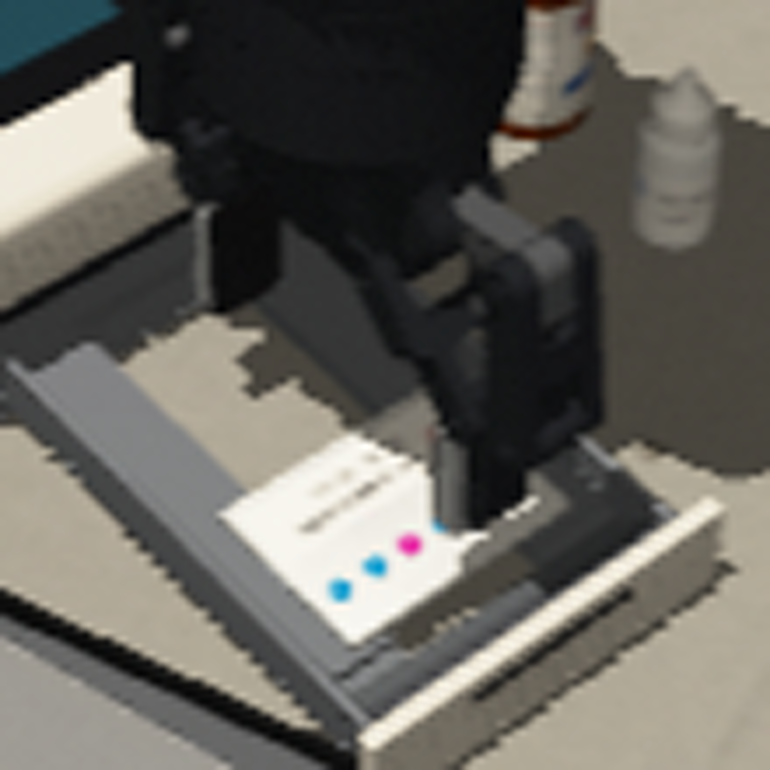

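Call:
step_arm:
  plan:
    - {"rx": 0, "ry": 0, "rz": 0, "x": -0.02, "y": 0, "z": 0, "gripper": 1}
    - {"rx": 0, "ry": 0, "rz": 0, "x": -0.04, "y": 0, "z": 0, "gripper": 1}
    - {"rx": 0, "ry": 0, "rz": 0, "x": -0.05, "y": 0, "z": 0, "gripper": 1}
    - {"rx": 0.0556, "ry": 0, "rz": 0, "x": 0, "y": 0, "z": 0, "gripper": -1}
    - {"rx": 0.0556, "ry": 0, "rz": 0, "x": 0, "y": 0, "z": 0, "gripper": -1}
    - {"rx": 0.0556, "ry": 0, "rz": 0, "x": 0, "y": 0, "z": 0, "gripper": -1}
    - {"rx": 0.0556, "ry": 0, "rz": 0, "x": 0, "y": 0, "z": 0, "gripper": -1}
    - {"rx": 0.0556, "ry": 0, "rz": 0, "x": 0, "y": 0, "z": 0, "gripper": -1}
    - {"rx": 0.0556, "ry": 0, "rz": 0, "x": 0, "y": 0, "z": 0, "gripper": -1}
    - {"rx": 0.0556, "ry": 0, "rz": 0, "x": 0, "y": 0, "z": 0, "gripper": -1}

```text
time: 20.15
tcp_pos: [465.0, -238.7, 120.4]
eef_rot: [0.491, 0.509, 0.491, -0.509]
force: [-0.5, -0.6, -0.1]
opening: 0.004
```

Call:
step_arm:
  plan:
    - {"rx": 0.0556, "ry": 0, "rz": 0, "x": 0, "y": 0, "z": 0, "gripper": -1}
    - {"rx": 0.0556, "ry": 0, "rz": 0, "x": 0, "y": 0, "z": 0, "gripper": -1}
    - {"rx": 0, "ry": 0, "rz": 0, "x": 0, "y": -0.03, "z": 0, "gripper": -1}
    - {"rx": 0, "ry": 0, "rz": 0, "x": 0, "y": -0.03, "z": 0, "gripper": -1}
    - {"rx": 0, "ry": 0, "rz": 0, "x": 0, "y": -0.03, "z": 0, "gripper": -1}
    - {"rx": 0, "ry": 0, "rz": 0, "x": 0, "y": -0.03, "z": 0, "gripper": -1}
    - {"rx": 0, "ry": 0, "rz": 0, "x": 0, "y": -0.01, "z": 0, "gripper": -1}
    - {"rx": 0, "ry": 0, "rz": 0, "x": 0, "y": 0, "z": 0, "gripper": -1}
    - {"rx": 0, "ry": 0, "rz": 0, "x": 0, "y": 0, "z": 0, "gripper": -1}
    - {"rx": 0, "ry": 0, "rz": 0, "x": 0, "y": 0, "z": 0, "gripper": -1}

```text
time: 21.4
tcp_pos: [374.7, -202.7, 119.2]
eef_rot: [0.397, 0.585, 0.397, -0.585]
force: [-0.4, 0.5, 0.2]
opening: 0.0
```

```bash
python3 -c "
from h import *
to(-48,0,28,4)
S=env.snapshot('scene');crop(S,'s13.png',210,200,130,110,6)
S=env.snapshot('top');crop(S,'t13.png',190,170,110,110,6);print(env.observe()['joints'].round(2))"
```

```text
t 21.4 tray xy -46.0 -3.1 z 119.2 F(tray) [-0.6, 0.4, 0.2] open 0.0 toolx [ 0.  0. -1.] tooly yaw rel 0.09 r 426 tips 8.0
to (-48, 0, 28) mm [91.2 -2.  -3.1] per row n=4 [ 0.0304 -0.0007 -0.001 ]
[ 0.56 -0.01 -0.16  2.12 -0.    1.03 -1.56]
```

View pics/s13.png

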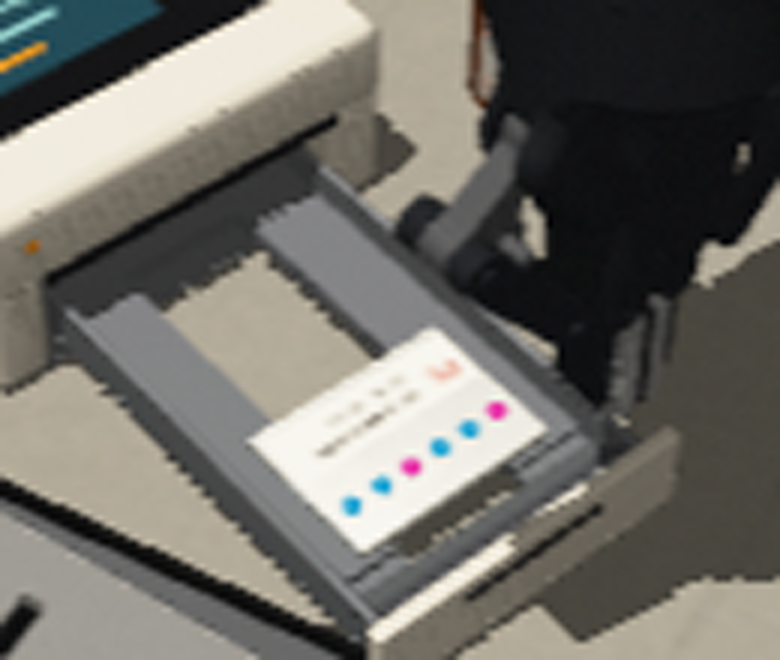

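View pics/t13.png

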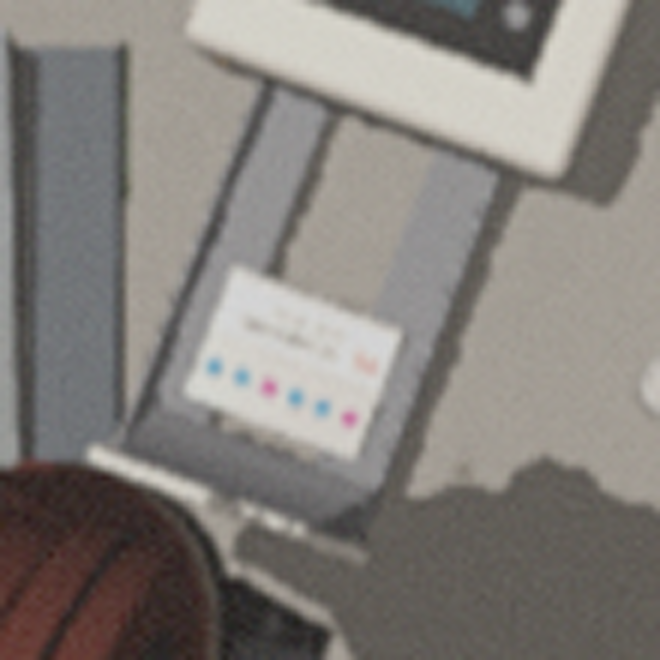

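Call:
step_arm:
  plan:
    - {"rx": 0, "ry": 0, "rz": 0, "x": 0, "y": -0.003, "z": -0.004, "gripper": -1}
    - {"rx": 0, "ry": 0, "rz": 0, "x": 0.02, "y": 0, "z": 0, "gripper": -1}
    - {"rx": 0, "ry": 0, "rz": 0, "x": 0.03, "y": 0, "z": 0, "gripper": -1}
    - {"rx": 0, "ry": 0, "rz": 0, "x": 0.03, "y": 0, "z": 0, "gripper": -1}
    - {"rx": 0, "ry": 0, "rz": 0, "x": 0.03, "y": 0, "z": 0, "gripper": -1}
    - {"rx": 0, "ry": 0, "rz": 0, "x": 0.013, "y": 0, "z": 0, "gripper": -1}
    - {"rx": 0, "ry": 0, "rz": 0, "x": 0, "y": 0, "z": 0, "gripper": -1}
    - {"rx": 0, "ry": 0, "rz": 0, "x": 0, "y": 0, "z": 0, "gripper": -1}
    - {"rx": 0, "ry": 0, "rz": 0, "x": 0, "y": 0, "z": 0, "gripper": -1}
    - {"rx": 0, "ry": 0, "rz": 0, "x": 0, "y": 0, "z": 0, "gripper": -1}

```text
time: 22.75
tcp_pos: [373.5, -199.1, 27.5]
eef_rot: [0.397, 0.585, 0.397, -0.585]
force: [0.8, -0.3, 0.2]
opening: 0.001
```

```bash
python3 -c "
from h import *
to(112,0,28,18)
S=env.snapshot('scene');crop(S,'s14.png',210,200,130,110,6)"
```

```text
t 22.75 tray xy -48.4 -0.2 z 27.5 F(tray) [0.9, -0.0, 0.2] open 0.001 toolx [ 0.001 -0.    -1.   ] tooly yaw rel 0.08 r 423 tips 8.0
to (112, 0, 28) mm [ -0.4 160.4  -0. ] per row n=18 [-0.      0.0119 -0.    ]
```

View pics/s14.png

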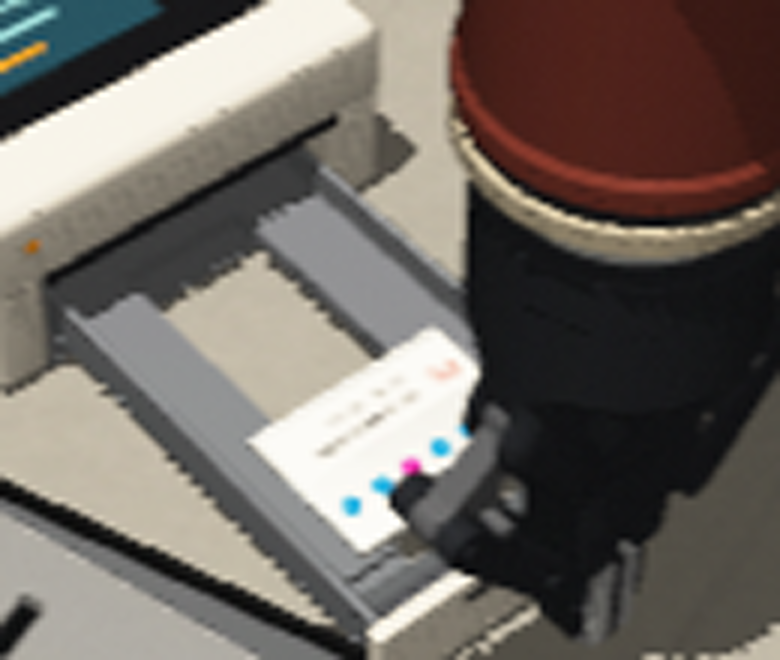

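Call:
step_arm:
  plan:
    - {"rx": 0, "ry": 0, "rz": 0, "x": 0, "y": 0.004, "z": 0, "gripper": -1}
    - {"rx": 0, "ry": 0, "rz": 0, "x": 0, "y": 0.004, "z": 0, "gripper": -1}
    - {"rx": 0, "ry": 0, "rz": 0, "x": 0, "y": 0.004, "z": 0, "gripper": -1}
    - {"rx": 0, "ry": 0, "rz": 0, "x": 0, "y": 0.005, "z": 0, "gripper": -1}
    - {"rx": 0, "ry": 0, "rz": 0, "x": 0, "y": 0.006, "z": 0, "gripper": -1}
    - {"rx": 0, "ry": 0, "rz": 0, "x": 0, "y": 0.007, "z": 0, "gripper": -1}
    - {"rx": 0, "ry": 0, "rz": 0, "x": 0, "y": 0.008, "z": 0, "gripper": -1}
    - {"rx": 0, "ry": 0, "rz": 0, "x": 0, "y": 0.008, "z": 0, "gripper": -1}
    - {"rx": 0, "ry": 0, "rz": 0, "x": 0, "y": 0.007, "z": 0, "gripper": -1}
    - {"rx": 0, "ry": 0, "rz": 0, "x": 0, "y": 0.005, "z": 0, "gripper": -1}

```text
time: 24.05
tcp_pos: [413.8, -215.1, 26.9]
eef_rot: [-0.397, -0.585, -0.397, 0.585]
force: [-1.8, 1.3, -1.5]
opening: 0.003
```

```bash
python3 -c "
from h import *
to(112,0,28,10)
S=env.snapshot('scene');crop(S,'s15.png',210,190,130,110,6)"
```

```text
t 24.05 tray xy -5.0 -0.1 z 26.9 F(tray) [-2.1, 0.5, -1.5] open 0.003 toolx [-0.  0. -1.] tooly yaw rel 0.08 r 466 tips 8.0
to (112, 0, 28) mm [-1.20e+00  1.17e+02  1.00e-01] per row n=10 [-0.0002  0.0156  0.    ]
```

View pics/s15.png

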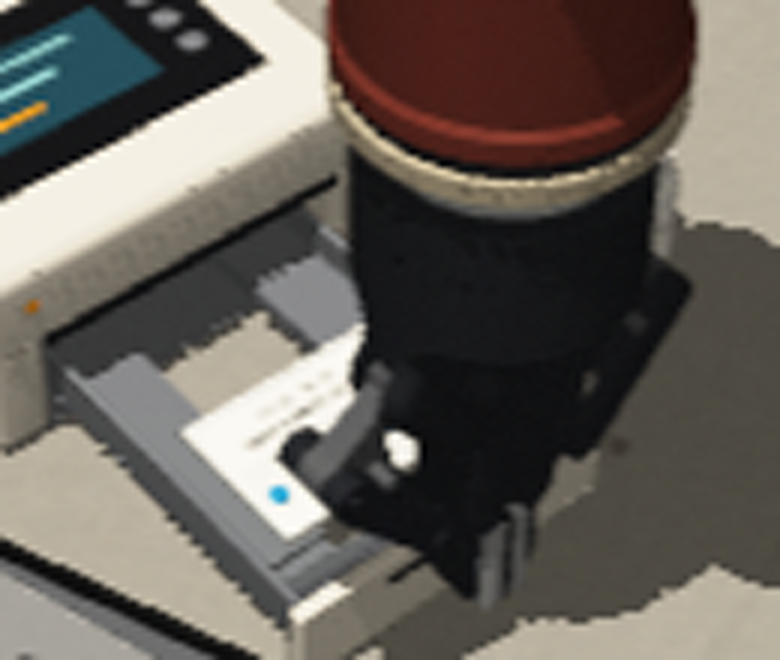

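Call:
step_arm:
  plan:
    - {"rx": 0, "ry": 0, "rz": 0, "x": 0, "y": 0.006, "z": 0, "gripper": -1}
    - {"rx": 0, "ry": 0, "rz": 0, "x": 0, "y": 0.008, "z": 0, "gripper": -1}
    - {"rx": 0, "ry": 0, "rz": 0, "x": 0, "y": 0.01, "z": 0, "gripper": -1}
    - {"rx": 0, "ry": 0, "rz": 0, "x": 0, "y": 0.01, "z": 0, "gripper": -1}
    - {"rx": 0, "ry": 0, "rz": 0, "x": 0, "y": 0.01, "z": 0, "gripper": -1}
    - {"rx": 0, "ry": 0, "rz": 0, "x": 0, "y": 0.01, "z": 0, "gripper": -1}
    - {"rx": 0, "ry": 0, "rz": 0, "x": 0, "y": 0.01, "z": 0, "gripper": -1}
    - {"rx": 0, "ry": 0, "rz": 0, "x": 0, "y": 0.01, "z": 0, "gripper": -1}
    - {"rx": 0, "ry": 0, "rz": 0, "x": 0, "y": 0.008, "z": 0, "gripper": -1}
    - {"rx": 0, "ry": 0, "rz": 0, "x": 0, "y": 0.006, "z": 0, "gripper": -1}

```text
time: 25.35
tcp_pos: [475.3, -239.6, 27.0]
eef_rot: [0.397, 0.585, 0.397, -0.585]
force: [-1.7, 2.2, -0.3]
opening: -0.003
```

Call:
step_arm:
  plan:
    - {"rx": 0, "ry": 0, "rz": 0, "x": 0, "y": 0.007, "z": 0, "gripper": -1}
    - {"rx": 0, "ry": 0, "rz": 0, "x": 0, "y": 0.007, "z": 0, "gripper": -1}
    - {"rx": 0, "ry": 0, "rz": 0, "x": 0, "y": 0.007, "z": 0, "gripper": -1}
    - {"rx": 0, "ry": 0, "rz": 0, "x": 0, "y": 0.007, "z": 0, "gripper": -1}
    - {"rx": 0, "ry": 0, "rz": 0, "x": 0, "y": 0.006, "z": 0, "gripper": -1}
    - {"rx": 0, "ry": 0, "rz": 0, "x": 0, "y": 0.005, "z": 0, "gripper": -1}
    - {"rx": 0, "ry": 0, "rz": 0, "x": 0, "y": 0.005, "z": 0, "gripper": -1}
    - {"rx": 0, "ry": 0, "rz": 0, "x": 0, "y": 0.003, "z": 0, "gripper": -1}
    - {"rx": 0, "ry": 0, "rz": 0, "x": 0, "y": 0.002, "z": 0, "gripper": -1}
    - {"rx": 0, "ry": 0, "rz": 0, "x": 0, "y": 0, "z": 0, "gripper": -1}

```text
time: 26.6
tcp_pos: [509.2, -253.4, 27.1]
eef_rot: [0.397, 0.585, 0.397, -0.585]
force: [-0.7, 1.7, -0.8]
opening: 0.0
```

```bash
python3 -c "
from h import *
to(112,0,28,10)
S=env.snapshot('scene');crop(S,'s16.png',190,170,130,110,6)"
```

```text
t 26.6 tray xy 97.8 -0.2 z 27.1 F(tray) [-1.3, 1.3, -0.8] open 0.0 toolx [ 0. -0. -1.] tooly yaw rel 0.07 r 569 tips 8.0
to (112, 0, 28) mm [-0.9 14.2 -0.2] per row n=10 [-0.0001  0.0019 -0.    ]
```

View pics/s16.png

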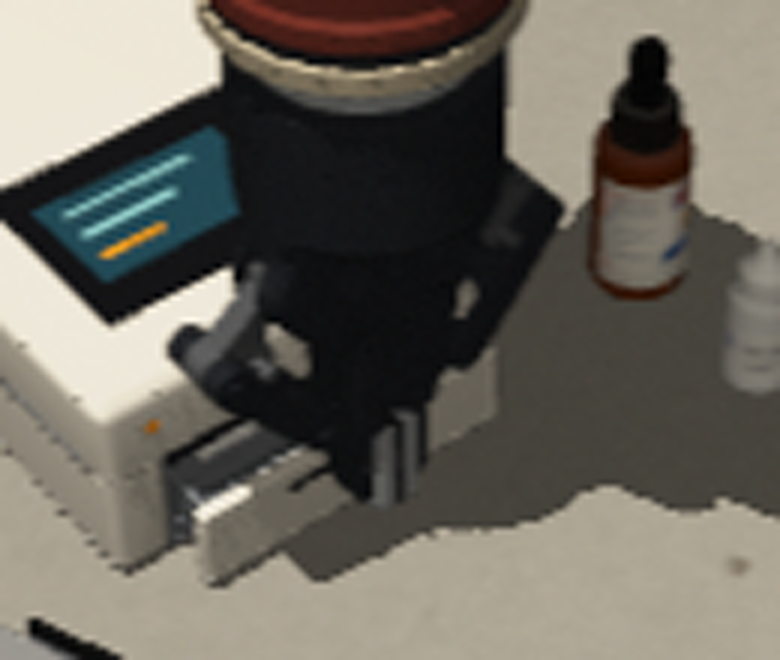

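Call:
step_arm:
  plan:
    - {"rx": 0, "ry": 0, "rz": 0, "x": 0, "y": 0.003, "z": 0, "gripper": -1}
    - {"rx": 0, "ry": 0, "rz": 0, "x": 0, "y": 0.003, "z": 0, "gripper": -1}
    - {"rx": 0, "ry": 0, "rz": 0, "x": 0, "y": 0.003, "z": 0, "gripper": -1}
    - {"rx": 0, "ry": 0, "rz": 0, "x": 0, "y": 0.003, "z": 0, "gripper": -1}
    - {"rx": 0, "ry": 0, "rz": 0, "x": 0, "y": 0.003, "z": 0, "gripper": -1}
    - {"rx": 0, "ry": 0, "rz": 0, "x": 0, "y": 0.003, "z": 0, "gripper": -1}
    - {"rx": 0, "ry": 0, "rz": 0, "x": 0, "y": 0.0, "z": 0, "gripper": -1}
    - {"rx": 0, "ry": 0, "rz": 0, "x": 0, "y": 0, "z": 0, "gripper": -1}
    - {"rx": 0, "ry": 0, "rz": 0, "x": 0, "y": 0, "z": 0, "gripper": -1}
    - {"rx": 0, "ry": 0, "rz": 0, "x": 0, "y": 0, "z": 0, "gripper": -1}

```text
time: 27.9
tcp_pos: [521.8, -258.0, 27.1]
eef_rot: [0.397, 0.585, 0.397, -0.585]
force: [0.1, 0.2, 0.5]
opening: 0.003
```

```bash
python3 -c "
from h import *
to(112,0,28,10)
S=env.snapshot('scene');crop(S,'s17.png',190,170,130,110,6)"
```

```text
t 27.9 tray xy 111.2 0.2 z 27.1 F(tray) [0.0, 0.2, 0.5] open 0.003 toolx [ 0.  0. -1.] tooly yaw rel 0.08 r 582 tips 8.0
to (112, 0, 28) mm [-0.9  0.8  0.2] per row n=10 [-0.0001  0.0001  0.    ]
```

View pics/s17.png

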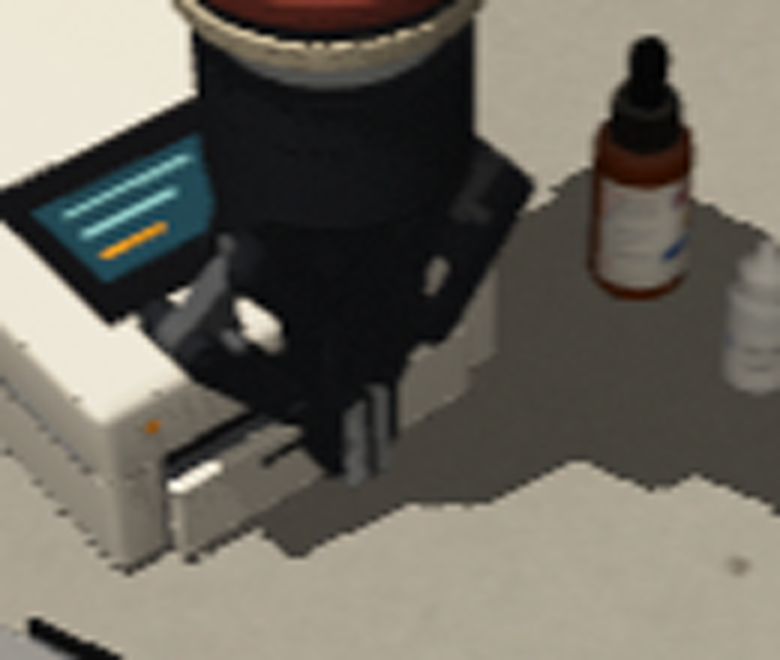

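Call:
step_arm:
  plan:
    - {"rx": 0, "ry": 0, "rz": 0, "x": 0, "y": 0.001, "z": 0, "gripper": -1}
    - {"rx": 0, "ry": 0, "rz": 0, "x": 0, "y": 0.001, "z": 0, "gripper": -1}
    - {"rx": 0, "ry": 0, "rz": 0, "x": 0, "y": 0.001, "z": 0, "gripper": -1}
    - {"rx": 0, "ry": 0, "rz": 0, "x": 0, "y": 0.001, "z": 0, "gripper": -1}
    - {"rx": 0, "ry": 0, "rz": 0, "x": 0, "y": 0, "z": 0, "gripper": -1}
    - {"rx": 0, "ry": 0, "rz": 0, "x": 0, "y": 0, "z": 0, "gripper": -1}
    - {"rx": 0, "ry": 0, "rz": 0, "x": 0, "y": 0.0, "z": 0, "gripper": -1}
    - {"rx": 0, "ry": 0, "rz": 0, "x": 0, "y": 0, "z": 0, "gripper": -1}
    - {"rx": 0, "ry": 0, "rz": 0, "x": 0, "y": 0, "z": 0, "gripper": -1}
    - {"rx": 0, "ry": 0, "rz": 0, "x": 0, "y": 0, "z": 0, "gripper": -1}

```text
time: 29.2
tcp_pos: [522.0, -258.3, 26.7]
eef_rot: [-0.395, -0.584, -0.398, 0.586]
force: [-11.3, 5.4, 9.8]
opening: 0.0
```

```bash
python3 -c "
from h import *
st()
S=env.snapshot('scene');crop(S,'s18.png',190,170,130,110,6)"
```

```text
t 29.2 tray xy 111.5 0.1 z 26.7 F(tray) [-12.5, 0.8, 9.8] open 0.0 toolx [-0.005  0.002 -1.   ] tooly yaw rel 0.08 r 582 tips 8.0
```

View pics/s18.png

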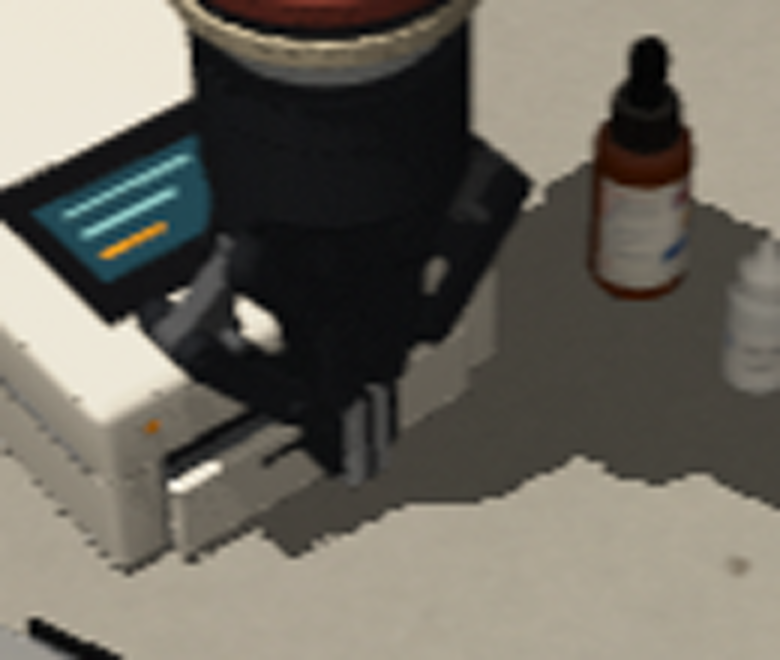

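The push hit a hard stop at a panel x of about 122.5 mm; shut should be 123. Backing off to verify.

Call:
step_arm:
  plan:
    - {"rx": 0, "ry": 0, "rz": 0, "x": 0, "y": -0.006, "z": 0, "gripper": -1}
    - {"rx": 0, "ry": 0, "rz": 0, "x": 0, "y": -0.01, "z": 0, "gripper": -1}
    - {"rx": 0, "ry": 0, "rz": 0, "x": 0, "y": -0.03, "z": 0, "gripper": -1}
    - {"rx": 0, "ry": 0, "rz": 0, "x": -0.01, "y": -0.03, "z": 0, "gripper": -1}
    - {"rx": 0, "ry": 0, "rz": 0, "x": -0.05, "y": 0, "z": 0, "gripper": -1}
    - {"rx": 0, "ry": 0, "rz": 0, "x": -0.07, "y": 0, "z": 0, "gripper": -1}
    - {"rx": 0, "ry": 0, "rz": 0, "x": -0.07, "y": 0, "z": 0, "gripper": -1}
    - {"rx": 0, "ry": 0, "rz": 0, "x": -0.05, "y": 0, "z": 0, "gripper": -1}
    - {"rx": 0, "ry": 0, "rz": 0, "x": 0, "y": 0, "z": 0, "gripper": -1}
    - {"rx": 0, "ry": 0, "rz": 0, "x": 0, "y": 0, "z": 0, "gripper": -1}

```text
time: 30.5
tcp_pos: [471.0, -238.0, 213.9]
eef_rot: [-0.397, -0.585, -0.397, 0.585]
force: [-0.2, -0.5, -0.1]
opening: -0.001
```

```bash
python3 -c "
from h import *
st()
S=env.snapshot('scene');crop(S,'s19.png',190,170,130,110,6)
for x in(118,123,129):
  print(x,[((proj(S,[*(O+x*ex+y*ey),35])-[190,170])*6).round() for y in(-56,56)])
S=env.snapshot('top');cv2.imwrite('pics/t19.png',S['color'][:,:,::-1])"
```

```text
t 30.5 tray xy 56.6 -0.1 z 213.9 F(tray) [-0.0, -0.6, -0.1] open -0.001 toolx [-0.  0. -1.] tooly yaw rel 0.08 r 528 tips 8.0
118 [array([475., 329.]), array([179., 497.])]
123 [array([465., 321.]), array([169., 487.])]
129 [array([453., 310.]), array([158., 475.])]
```

View pics/s19.png

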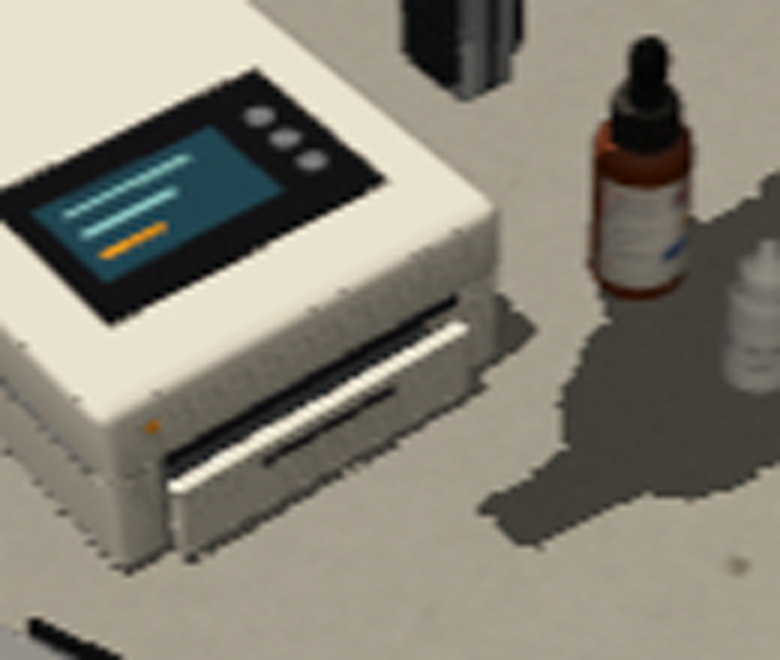

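View pics/t19.png

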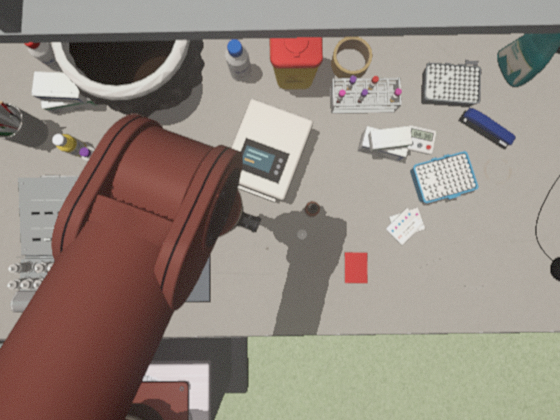

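The front panel's upper edge runs from about (170,492) to (467,325), which matches the projection for fully shut, (169,487) to (465,321). The bottles look unmoved and the hand is clear, so I'm handing in.

```bash
python3 -c "
from h import *
print(env.finish_job())"
```

```text
the job is handed in; nothing more can be done
None
```

The card is turned face up, the tray is shut, and I handed the job in after about 30.5 s. The hand-in reports no verdict.

**What I did:**
- **Tipping up:** I pushed the card along the finger slot with closed fingertips until it leaned on the scooped front.
- **Turning over:** I pushed its raised edge back with one finger of the open gripper.
- **Shutting:** I pushed the tray shut by its front panel and lifted the hand away.

**What the last checks showed:**
- **Card:** It lay face up and flat before the tray was pushed in. I estimated its centre from the picture at about x = 36 mm in the tray frame, near the middle line. It was still on the bed after the first 30 mm of the push, and it cannot be seen in the shut reader.
- **Tray:** The push ended at a firm stop (12.5 N) with the front about 0.5 mm short of its computed shut position. The final picture agrees to about 1 pixel.
- **Forces:** The end-of-move readings never exceeded about 3 N before that stop. I had no separate reading of the finger force on the card.
- **Bottles:** Both show at the same pixels as at the start.
- **Disagreement:** The open fingertips looked up to about 5 mm off where I computed them, so I pushed the raised edge 2 mm higher and slowly. The tray did not move during that push.

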